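# Clear the waxy candle tray out of the stack

### The arm

A 6-joint arm with a two-finger parallel gripper is mounted at the origin on a cart in front of the work surface, level with it; the furniture and walls round the work are solid. World frame = base frame: x ahead of the robot, y to its left, z up, the work surface at z = 0. Lengths are in mm, angles in degrees, forces in N, time in s.
With the tool pointing down it reaches from about 350 to 850 mm from the base axis. Payload 8.1 kg.
Tool frame: the origin (TCP) lies midway between the tips of the shut fingers; the grasp point (between the pads) lies grip_depth behind it (grip_depth is the distance from the TCP to the grasp point, in mm); z points along the fingers, y is the line along which they close (so a half turn about z gives the same grasp; the last joint's range is limited). The gripper opens to 85 mm and grips with 20 to 120 N. Pads are 22 mm wide; open, the fingers measure 114 mm over their backs; the gripper's body (76 mm by 85 mm) begins 54 mm behind the grasp point. The pads swing forward as they close: fully open they stand 13 mm farther back than shut.
Start: joints at [-4.893, 7.471, 85.268, -0, 87.261, -4.893], TCP at [600.004, 0.022, 231.292] pointing down, gripper open.
Joint ranges: [-169.43, 169.43], [-51.17, 129.36], [1.28, 143.12], [-76.62, 256.62], [0, 156.53], [-152.29, 152.29]. Speed limits (degrees/s): [136.94, 136.94, 159.86, 180, 180, 180].

### API

Orientations are given as [roll, pitch, yaw] about the fixed x, y, z axes, in that order (R = Rz(yaw) Ry(pitch) Rx(roll)).
In Python, from bench import sense, snapshot, hand_in, grip_depth gives the robot as it stands. The module is installed in compiled form; this text tells all that it offers.
- The arm moves only by the tool apply_moves, never from a script. Its argument "series" is text: rows parted by semicolons, each of 5 numbers parted by spaces: the shift along the tool's x, y, z each as a share of 0.3 m, from -1 to 1, then the turn about the tool's z as a share of 2 rad, from -1 to 1, then the gripper's target within -1 to 1 (shut at 1, half-way at 0, fully open at -1). In form: tx ty tz twist gripper; .... A call has 1 to 5 rows; each row shifts and turns the commanded pose from where the row before left it, along the tool's axes as they then stand; what a row does not reach is not made up. A row lasts 1/12 s, in which the tool goes at most 41.7 mm and 7.16 degrees, less where a joint would pass 70% of its speed; a pose out of reach is approached as far as the arm can. A call with a number of a shift or a turn outside -1 to 1 is refused whole. A call with a gripper value outside its range is refused whole. The fingers move at their own pace and stop on an object; "squeeze" is the grip in N (left out, the last holds). Time passes only in rows, so rows that do not move let the fingers close. It gives the time, the measured TCP pose, the force, the opening and the grip force at its end, in the units of the state.
- sense(): the state, without advancing time (a new reading comes with each control period).
- snapshot(name): name is "scene" or "side" or "wrist"; returns a dict with "frame" (480x640x3 uint8, blue, green, red), "depth" (480x640 float32, mm along the optical axis (not along the pixel's ray), 0 where there is no reading), "intrinsics" (3x3 intrinsics, pixels), "extrinsics" (4x4, takes a point from camera to world coordinates); the wrist camera has in their place "tool_from_camera" (4x4, takes a point from camera to tool coordinates, whose origin is the TCP and whose axes are the flange's). Camera axes: x right, y down, z forward; pixel columns grow to the right and rows downward; lengths in mm; the calibration is good to about 2 mm. The wrist camera is an equidistant fisheye: a pixel r from the principal point sees the ray r / f radians off the axis. A picture is of the moment at which its call begins: read the wrist's pose just before it.
- hand_in(): hands the job in; it is judged then, once.
The state is a dict: "time": time; "joint_pos": joint angles; "qd": joint speeds; "joint_efforts": joint torques, N m; "tool_pos": TCP position; "tcp_rot": TCP orientation; "ft_force": force on the tool from outside, world axes, zero at the start; "wrist_torque": the same for the moment, N m; "finger_gap": finger opening in mm; "grip_force": force on a finger pad.
Only numpy, scipy, OpenCV 4.12 (cv2) and the standard library are available. Lean on these libraries where they do the work, as an engineer would, in place of code of your own. Each camera call takes 0.05 s, during which the arm holds its last target. There are 200 camera calls.

### The job

One candle tray in the stack, second from the bottom, was put away with wax chips on it. Lift off the clean tray or trays above it, stand the waxy tray on the ledge of the wax box with its end up to the box and, with the scraper block (not the fingers), push every chip off it into the box; then shut the lid fully so that its tab is down behind the rim. Leave the scraped tray on the ledge, stand the scraper back upright on the bar, restack all the clean trays neatly (feet between the lips, in any order) on the bottom tray, which stays where it is - also the one that stands apart on the left, if there is one - and leave everything else on the bar where it stands.

Things in the scene. Friction and masses are not known exactly. Their poses are not given: they have to be found in the camera images.
- tray_a_mid (a point): Bottom candle tray, stays put. All trays alike: dark oak, 200 long (x) x 66 wide (y) x 32 high, 0.22 kg; floor plate 10 thick on two cross feet 16 high, 50 wide, 14 long, 80 either side of the middle; lips 5 wide, 6 high along the long edges leave an open-ended channel 56 wide. Origin: centre, 16 above the underside of the feet, 10 below the floor's top.
- tray_b_mid (a point): The waxy tray, second from the bottom, wax chips on its floor; same shape and origin as tray_a. Stacked trays have a pitch of 26: feet stand on the floor below between its lips, 3 mm play each side. The flat sides to grip run from 16 to 32 above a tray's underside; 10 of air is left between the sides of stacked neighbours.
- tray_c_mid (a point): Clean tray, like tray_a, standing on the waxy one at the start. The bar on the robot's side of the stack is clear: a tray set down parallel to the stack, 140 nearer the robot, touches nothing.
- tray_d_mid (a point): Clean tray, like tray_a, standing on tray_c at the start; absent in some runs (None from the start). The two can be lifted together by the sides of tray_c.
- tray_e_mid (a point): Clean tray, like tray_a, standing apart on the bar at the robot's far left at the start; absent in some runs (None from the start).
- scraper_mid (a point): Scraper block: pale wooden block 36 (x) x 46 (y) x 44 with flat sides on a steel sole 44 (x) x 50 (y) x 5; stands on the sole near the robot, 49 high, 0.13 kg. Pinched across y (46) it is pushed along its x, either end first; the sole fits a tray's channel with 3 to spare each side. Origin: centre, 25 above the sole's underside.
- wax_box: The wax box, fixed: a ledge 215 long, 90 wide, 28 high, and at its end an open plywood box 122 long, 116 wide, 51.5 high with a hinged lid. Origin: on the bar under the face of the box wall that looks to the ledge. x points from the ledge to the box, y across, z up. A tiny pale speck on the bar is part of the bar, no wax chip.
- ledge (a point): Top of the ledge, 28 above the bar, under the middle of a tray whose end just touches the box wall (that tray's centre is 16 above this point). Axes as wax_box. Lips 5 wide, 6 high, 56 apart hold a tray's feet as in the stack. The wall starts at x = +100, is 6 thick and 2.5 lower than the tray's floor, so chips pushed along +x off the open end drop over it; the wall stops the tray.
- box_floor (a point): Middle of the inner floor of the box, 5 above the bar, 161 along x from the ledge point; axes as wax_box. Inside 110 (x) x 104 (y), walls ending 46.5 above this point, open on top while the lid is up.
- lid_hinge (a point): Middle of the lid's hinge axis (along y), on the box wall furthest from the ledge, 54.5 above the bar; axes as wax_box.
- lid_edge (a point): Middle of the lid's free edge, 120 from the hinge, half-way through its 6 thickness. The lid is 116 wide; near this edge its inner face carries a brass tab 40 wide, 15 long, which goes down just behind the wall beside the ledge when shut. The lid clears a tray on the ledge.
- lid (a joint): Lid angle: 0 shut flat on the walls, 1.57 upright, more leaning back away from the ledge (stop at 2.05). The hinge is stiff: the lid stays where it is left; 1 to 2 N at its edge moves it.
- wax_0: A loose cream-coloured chip of candle wax, 16 to 25 across and 9 high, 10 g; at the start on the floor of the waxy tray. Origin: on its underside, within 4 of its middle. At the start none reaches further than 70 from the tray's middle. Some chips are absent (None from the start).
- wax_1: A loose cream-coloured chip of candle wax, 16 to 25 across and 9 high, 10 g; at the start on the floor of the waxy tray. Origin: on its underside, within 4 of its middle. At the start none reaches further than 70 from the tray's middle. Some chips are absent (None from the start).
- wax_2: A loose cream-coloured chip of candle wax, 16 to 25 across and 9 high, 10 g; at the start on the floor of the waxy tray. Origin: on its underside, within 4 of its middle. At the start none reaches further than 70 from the tray's middle. Some chips are absent (None from the start).
- wax_3: A loose cream-coloured chip of candle wax, 16 to 25 across and 9 high, 10 g; at the start on the floor of the waxy tray. Origin: on its underside, within 4 of its middle. At the start none reaches further than 70 from the tray's middle. Some chips are absent (None from the start).
- wax_4: A loose cream-coloured chip of candle wax, 16 to 25 across and 9 high, 10 g; at the start on the floor of the waxy tray. Origin: on its underside, within 4 of its middle. At the start none reaches further than 70 from the tray's middle. Some chips are absent (None from the start).
- votive: A low bowl-shaped votive glass, 74 across, 43 high: a bystander. Origin: centre of its underside.
- tealight: A tealight, 40 across, standing in the votive glass: a bystander. Origin: centre of its underside.
- cup: A steel measuring cup with a side handle, 58 across and 92 high: a bystander. Origin: centre of its underside.
- matches: A matchbox, 36 x 54 x 15: a bystander. Origin: centre of its underside.
Not all that is in view belongs to the job. What is shaped like the part that bears tray_b_mid but green is not meant.

How it is judged:
By the outcome, as a careful person would: the job done as asked, in the order asked, and still so for the second after the job is handed in, with the robot touching nothing.
Of tray_d, tray_e, wax_1, wax_3, wax_4 only 1 to 5 are there at a start; the rules pass over those that are not, and their reading is None.
At some moment in a run one of scraper, tray_c, tray_e may be knocked a few centimetres aside while the robot is not near it.
It also fails if it takes over 208 s, if anything falls off the work surface, if the arm or the gripper's body presses on something with over 40 N, if the wrist force passes 120 N, or if a joint passes its speed limit or range.

## Working session

There is one attempt and no reset: what is moved stays moved. The work goes in short steps, Python scripts to look and compute and a tool call to move; the robot and the scene stay as the last step left them, time stands still between calls to the robot, and variables do not carry over. Pictures are saved under pics/ and viewed, at most 14 in all, crops included, and the job is handed in when it is done.

Besides the shell and the picture viewer there is one more tool, called after "Emit:" by a JSON object that holds its "fn" and its "kwargs", one argument or row to a line. apply_moves: Moves the arm, as the interface text tells. Its arguments: {"type":"object","properties":{"series":{"type":"string"},"squeeze":{"type":"number"}},"required":["series"]}

```bash
mkdir -p pics; cat > h.py <<'E'
import numpy as np, cv2
from bench import sense, snapshot, hand_in, grip_depth
def pts(s):
    d=s["depth"];K=np.array(s["intrinsics"]);v,u=np.mgrid[0:480,0:640]
    p=np.stack([(u-K[0,2])/K[0,0]*d,(v-K[1,2])/K[1,1]*d,d,np.ones_like(d)],-1)
    return (p@np.array(s["extrinsics"]).T)[...,:3]
def save(n,f): cv2.imwrite("pics/"+n+".png",f)
E
python3 - <<'E'
from h import *
print(sense(),grip_depth)
for n in("scene","side"):
    s=snapshot(n);save(n+"0",s["frame"]);np.savez("/tmp/"+n+"0.npz",p=pts(s),f=s["frame"])
    print(n,np.array(s["extrinsics"]).round(2).tolist(),np.array(s["intrinsics"]).tolist())
s=snapshot("wrist");save("wrist0",s["frame"]);print(np.array(s["tool_from_camera"]).round(3).tolist(),s["intrinsics"])
E
```

```text
{'time': 0.0, 'joint_pos': array([-4.89102439e+00,  7.51470106e+00,  8.53286708e+01,  2.94215995e-03,
        8.72603892e+01, -4.89489880e+00]), 'qd': array([-0.0495719 , -0.12758974,  0.0177879 ,  0.0275628 ,  0.0201388 ,
        0.02500272]), 'joint_efforts': array([-1.90700346e-03, -5.69404185e+01, -5.00557995e+01, -2.19391650e-04,
        1.44415747e-02,  7.24149572e-05]), 'tool_pos': array([5.99465520e+02, 1.08170946e-01, 2.30254492e+02]), 'tcp_rot': array([-1.79896868e+02, -1.17815664e-02,  9.00037205e+01]), 'ft_force': array([ 0.12814593,  0.08768949, -0.20229005]), 'wrist_torque': array([-0.01587209,  0.0395843 , -0.0054294 ]), 'grip_force': 0.0, 'finger_gap': 85.22783612858012} 18.700000000000003
scene [[0.6, -0.62, 0.51, -244.56], [-0.8, -0.45, 0.4, -421.73], [-0.02, -0.65, -0.76, 1179.8], [0.0, 0.0, 0.0, 1.0]] [[542.051323496856, 0.0, 319.89336227770843], [0.0, 542.051323496856, 238.03641255193585], [0.0, 0.0, 1.0]]
side [[0.9, -0.18, 0.4, -50.87], [-0.43, -0.38, 0.82, -1015.12], [0.01, -0.91, -0.41, 668.51], [0.0, 0.0, 0.0, 1.0]] [[551.8933008905927, 0.0, 318.3311575703369], [0.0, 551.8933008905927, 235.62983026611653], [0.0, 0.0, 1.0]]
[[-0.001, -0.961, -0.275, 68.791], [1.0, -0.001, 0.0, -1.24], [-0.0, -0.275, 0.961, -143.3], [0.0, 0.0, 0.0, 1.0]] [[371.64829954   0.         317.01149247]
 [  0.         371.64829954 232.00454626]
 [  0.           0.           1.        ]]
```

View pics/scene0.png

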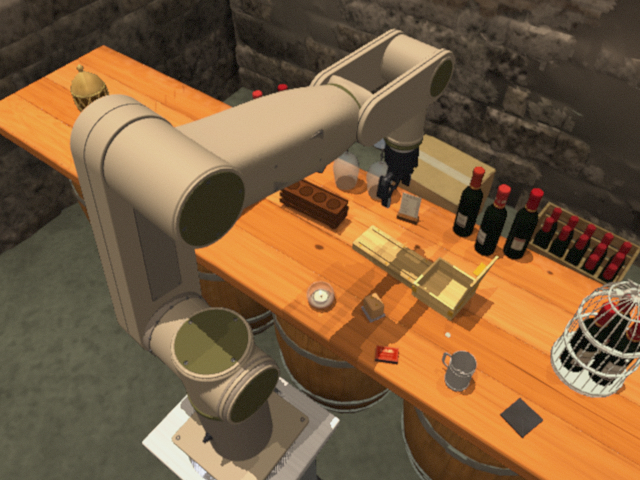

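View pics/side0.png

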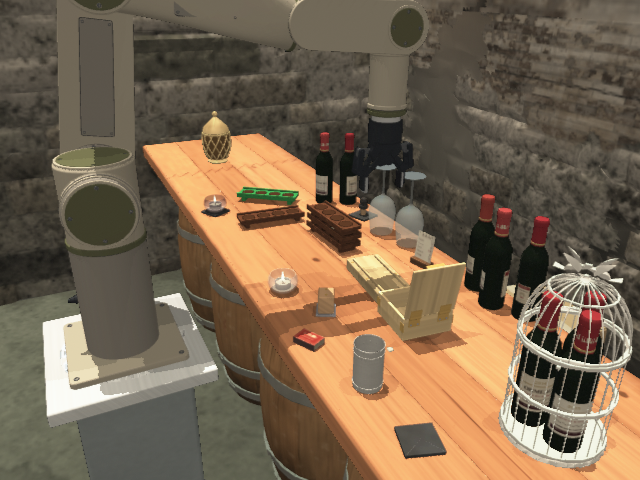

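The scene view shows the stack at (315,200), ledge and box at (390,250)-(450,285), and the scraper at (373,306). The side view shows the stack at (333,225), the apart tray at (270,215) and the green one at (268,194).

```bash
python3 - <<'E'
from h import *
# orthographic top-down map from both clouds, 1px=1.5mm: x up, y left ; x 300..900, y -500..600
M=np.zeros((440,780,3),np.uint8);H=np.full((440,780),-50.)
for n in("scene","side"):
    z=np.load(f"/tmp/{n}0.npz");p=z["p"].reshape(-1,3);f=z["f"].reshape(-1,3)
    k=(p[:,2]>-5)&(p[:,2]<190)&(p[:,0]>280)&(p[:,0]<900)&(p[:,1]>-520)&(p[:,1]<620);p=p[k];f=f[k]
    r=((900-p[:,0])/1.5).astype(int);c=((630-p[:,1])/1.5).astype(int)
    o=np.argsort(p[:,2]);
    for i in o:
        if p[i,2]>H[r[i],c[i]]-1: H[r[i],c[i]]=p[i,2];M[r[i],c[i]]=f[i]
    np.savez(f"/tmp/c_{n}.npz",p=p,f=f)
M=cv2.dilate(M,np.ones((2,2)))
save("top0",M)
# heights for dark-brown points
for n in("scene","side"):
    z=np.load(f"/tmp/c_{n}.npz");p,f=z["p"],z["f"].astype(int)
    hsv=cv2.cvtColor(f.astype(np.uint8)[None],cv2.COLOR_BGR2HSV)[0]
    k=(hsv[:,2]<130)&(hsv[:,0]<15)&(hsv[:,1]>90)&(p[:,2]>12)&(p[:,2]<150)
    q=p[k]; print(n,len(q),np.histogram(q[:,2],bins=range(10,150,6)))
E
```

```text
scene 2705 (array([122, 185, 227, 183,  97, 106, 190, 195,  84,  36, 285, 727, 190,
        27,   8,   2,   4,   6,   5,   5,   7,   7,   6]), array([ 10,  16,  22,  28,  34,  40,  46,  52,  58,  64,  70,  76,  82,
        88,  94, 100, 106, 112, 118, 124, 130, 136, 142, 148]))
side 2539 (array([ 98, 238, 658, 249,   9,  83, 188, 154,  26,  55, 207, 496,  59,
        10,   6,   0,   0,   0,   2,   0,   0,   0,   0]), array([ 10,  16,  22,  28,  34,  40,  46,  52,  58,  64,  70,  76,  82,
        88,  94, 100, 106, 112, 118, 124, 130, 136, 142, 148]))
```

View pics/top0.png

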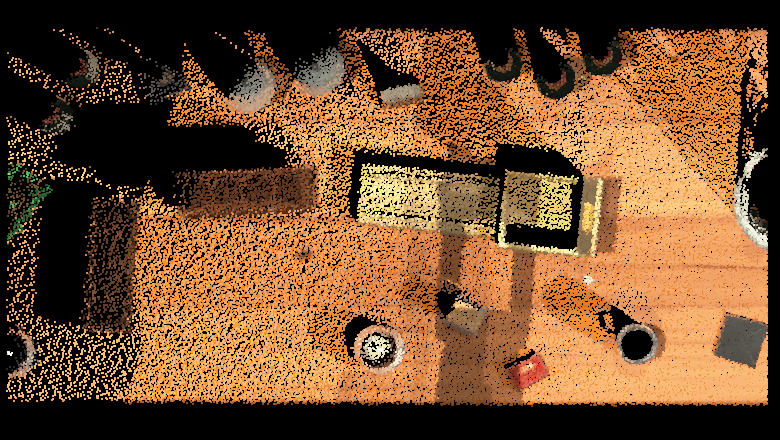

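The map shows the 3-tray stack at col 250,row 190 along y, tray_e at (112,265) along x, ledge (430,200) to box (540,215), and the scraper at (468,315).

```bash
python3 - <<'E'
from h import *
def rect(n,lo,hi,x0,x1,y0,y1,col=None):
    z=np.load(f"/tmp/c_{n}.npz");p,f=z["p"],z["f"]
    k=(p[:,2]>lo)&(p[:,2]<hi)&(p[:,0]>x0)&(p[:,0]<x1)&(p[:,1]>y0)&(p[:,1]<y1)
    if col: 
        h=cv2.cvtColor(f[None],cv2.COLOR_BGR2HSV)[0];k&=col(h)
    q=p[k,:2].astype(np.float32)
    # trim isolated
    from scipy.spatial import cKDTree
    t=cKDTree(q);c=np.array([len(a) for a in t.query_ball_point(q,6)]);q=q[c>np.median(c)*.35]
    (cx,cy),(w,h_),a=cv2.minAreaRect(q);return n,len(q),round(cx,1),round(cy,1),round(w,1),round(h_,1),round(a,1)
br=lambda h:(h[:,2]<140)&(h[:,0]<18)
for n in("scene","side"):
    print("stack",rect(n,74,90,540,690,120,390,br))
    print("trayE",rect(n,18,38,380,640,415,520,br))
    print("scr",rect(n,41,55,380,480,-120,-30))
    print("ledge",rect(n,22,40,540,680,-110,110))
    print("box",rect(n,46,56,510,660,-240,-105))
    print("lid",rect(n,100,175,480,700,-330,-180))
    print("lidlow",rect(n,60,75,480,700,-330,-180))
E
```

```text
stack ('scene', 1053, 611.3, 254.9, 71.7, 180.2, 2.4)
trayE ('scene', 0, 0.0, 0.0, 0.0, 0.0, 0.0)
scr ('scene', 240, 425.2, -65.5, 45.8, 36.4, 60.5)
ledge ('scene', 1952, 597.2, -9.4, 205.5, 95.0, 85.6)
box ('scene', 355, 580.3, -181.6, 121.4, 120.9, 84.6)
lid ('scene', 299, 573.1, -255.5, 21.5, 118.8, 83.5)
lidlow ('scene', 29, 565.3, -247.2, 6.3, 99.6, 79.8)
stack ('side', 669, 611.5, 262.5, 72.0, 206.0, 1.4)
trayE ('side', 681, 500.7, 464.0, 77.3, 198.1, 85.9)
scr ('side', 194, 426.8, -68.5, 48.0, 33.6, 64.3)
ledge ('side', 1269, 601.6, -2.4, 187.8, 91.7, 84.7)
box ('side', 222, 541.3, -167.9, 143.9, 66.5, 56.7)
lid ('side', 1541, 575.4, -259.8, 18.0, 118.0, 84.2)
lidlow ('side', 267, 576.0, -250.0, 10.8, 115.6, 83.1)
  return _methods._mean(a, axis=axis, dtype=dtype,
  ret = ret.dtype.type(ret / rcount)
```

Emit:
{"fn": "apply_moves", "kwargs": {
  "series": "0.13 0.037 0 0 -1;0.13 0 0 0 -1;0.13 0 0 0 -1;0.13 0 0 0 -1;0.13 0 0 0 -1"
}}

```text
time: 0.57
tool_pos: [610.7, 196.7, 230.9]
tcp_rot: [-180.0, 0.0, 90.0]
ft_force: [-0.1, 0.2, 1.3]
finger_gap: 85.5
grip_force: 0.0
```

Emit:
{"fn": "apply_moves", "kwargs": {
  "series": "0.1 0 0 0 -1;0.1 0 0 0 -1;0 0 0 0 -1"
}}

```text
time: 0.82
tool_pos: [609.7, 260.6, 230.5]
tcp_rot: [-179.9, -0.1, 90.3]
ft_force: [1.4, -1.3, 0.3]
finger_gap: 85.5
grip_force: 0.0
```

```bash
cat >> h.py <<'E'
from scipy.spatial.transform import Rotation as Ro
def wpts():
    st=sense();s=snapshot("wrist");d=s["depth"];K=np.array(s["intrinsics"]);v,u=np.mgrid[0:480,0:640]
    a=(u-K[0,2])/K[0,0];b=(v-K[1,2])/K[1,1];r=np.hypot(a,b)+1e-9;t=np.tan(np.minimum(r,1.4))/r
    p=np.stack([a*t*d,b*t*d,d,np.ones_like(d)],-1)@np.array(s["tool_from_camera"]).T
    w=p[...,:3]@Ro.from_euler("xyz",st["tcp_rot"],degrees=True).as_matrix().T+st["tool_pos"]
    w[d<=0]=np.nan
    return w,s["frame"]
def slab(w,f,lo,hi,x0,x1,y0,y1,br=None):
    k=(w[...,2]>lo)&(w[...,2]<hi)&(w[...,0]>x0)&(w[...,0]<x1)&(w[...,1]>y0)&(w[...,1]<y1)
    if br is not None:
        h=cv2.cvtColor(f,cv2.COLOR_BGR2HSV);k&=br(h)
    k=cv2.morphologyEx(k.astype(np.uint8),cv2.MORPH_OPEN,np.ones((3,3)))
    q=w[k>0].astype(np.float32)
    (cx,cy),(a,b),t=cv2.minAreaRect(q[:,:2])
    if a<b:a,b,t=b,a,t+90
    t=(t+180)%180
    return len(q),np.round([cx,cy,a,b,t,np.median(q[:,2])],1)
dark=lambda h:(h[...,2]<150)&(h[...,0]<18)
def go(x,y,z,yaw):
    """tool-frame shares to go from the measured pose"""
    s=sense();p=s["tool_pos"];c=np.radians(s["tcp_rot"][2]);d=np.array([x,y,z])-p
    dy=(yaw-s["tcp_rot"][2]+180)%360-180;c2=np.radians(yaw)
    S=lambda c:np.round([(d[0]*np.cos(c)+d[1]*np.sin(c))/300,(d[0]*np.sin(c)-d[1]*np.cos(c))/300,-d[2]/300],4)
    print("at",p.round(1),s["tcp_rot"].round(2),"twist first:",round(-np.radians(dy)/2,4),"then xyz:",S(c2))
E
python3 - <<'E'
from h import *
w,f=wpts();save("w1",f);np.savez("/tmp/w1.npz",w=w,f=f)
print(sense()["tool_pos"],slab(w,f,75,95,480,720,100,420,dark))
for a in range(20,100,4): print(a,int(((w[...,2]>a)&(w[...,2]<a+4)&(abs(w[...,0]-611)<25)&(abs(w[...,1]-258)<60)).sum()),end="; ")
go(611,258,230,92)
E
```

```text
Traceback (most recent call last):
  File "h.py", line 22, in slab
    (cx,cy),(a,b),t=cv2.minAreaRect(q[:,:2])
                    ~~~~~~~~~~~~~~~^^^^^^^^^
cv2.error: OpenCV(4.12.0) /io/opencv/modules/imgproc/src/convhull.cpp:143: error: (-215:Assertion failed) total >= 0 && (depth == CV_32F || depth == CV_32S) in function 'convexHull'
```

View pics/w1.png

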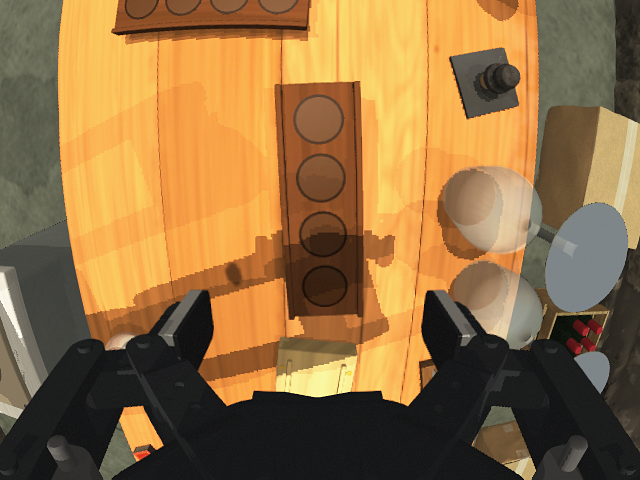

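The wrist view shows the stack's top tray with corners at about (277,84),(360,82),(363,318),(290,318), and the dark wood is distinct from the bar.

```bash
cat >> h.py <<'E'
def wshot(): # frame and function pixel->world on plane z
    st=sense();s=snapshot("wrist");K=np.array(s["intrinsics"]);T=np.array(s["tool_from_camera"])
    R=Ro.from_euler("xyz",st["tcp_rot"],degrees=True).as_matrix()
    def cast(uv,z):
        uv=np.atleast_2d(uv).astype(float);a=(uv-K[[0,1],2])/K[0,0];r=np.linalg.norm(a,axis=1)+1e-9
        d=np.c_[a*(np.sin(r)/r)[:,None],np.cos(r)]@T[:3,:3].T@R.T;o=R@T[:3,3]+st["tool_pos"]
        return (o+d*((z-o[2])/d[:,2])[:,None])[:,:2]
    return s["frame"],s["depth"],cast
def blob(m,seed): # contour of the mask component nearest to the seed pixel
    m=cv2.morphologyEx(m.astype(np.uint8),cv2.MORPH_OPEN,np.ones((5,5)))
    cs=[c for c in cv2.findContours(m,cv2.RETR_EXTERNAL,cv2.CHAIN_APPROX_NONE)[0] if len(c)>60]
    return max(cs,key=lambda c:cv2.pointPolygonTest(c,seed,True))[:,0]
def prect(cast,c,z):
    (cx,cy),(a,b),t=cv2.minAreaRect(cast(c,z).astype(np.float32))
    if a<b:a,b,t=b,a,t+90
    return np.round([cx,cy,a,b,t%180],1)
E
python3 - <<'E'
from h import *
f,d,cast=wshot()
print("depth",np.percentile(d,[0,50,100]))
h=cv2.cvtColor(f,cv2.COLOR_BGR2HSV)
for u,v in((320,150),(300,260),(340,300),(280,200),(359,150),(240,270),(230,200),(285,310)): print((u,v),h[v,u],end=" ")
print(cast([[277,84],[360,82],[363,318],[290,318]],84))
E
```

```text
depth [   0.          348.3690033  1564.69677734]
(320, 150) [ 13 146  98] (300, 260) [ 12 180  68] (340, 300) [ 12 186  85] (280, 200) [ 12 185 121] (359, 150) [ 11 181 151] (240, 270) [ 13 189 147] (230, 200) [ 16 180 249] (285, 310) [ 14 180 241] [[577.71947119 362.04113024]
 [641.44526822 363.91904534]
 [650.07932178 164.51957648]
 [585.17529632 164.55220877]]
```

Emit:
{"fn": "apply_moves", "kwargs": {
  "series": "0 0 0 -0.018 -1;0.01 0.013 0.1 0 -1;0 0 0.13 0 -1;0 0 0.13 0 -1;0 0 0.13 0 -1"
}}

```text
time: 1.33
tool_pos: [615.3, 256.5, 83.2]
tcp_rot: [179.9, 0.0, 92.0]
ft_force: [0.1, 0.4, 0.4]
finger_gap: 85.7
grip_force: 0.0
```

Emit:
{"fn": "apply_moves", "kwargs": {
  "series": "0 0 0.05 0 -1;0 0 0.05 0 -1;0 0 0 0 -1"
}}

```text
time: 1.58
tool_pos: [613.4, 256.7, 51.4]
tcp_rot: [-179.8, 0.1, 92.0]
ft_force: [-0.1, -0.9, 0.1]
finger_gap: 85.5
grip_force: 0.0
```

Emit:
{"fn": "apply_moves", "kwargs": {
  "series": "0 0 0 0 1;0 0 0 0 1;0 0 0 0 1;0 0 0 0 1;0 0 0 0 1",
  "squeeze": 40
}}

```text
time: 2.0
tool_pos: [617.0, 258.8, 57.5]
tcp_rot: [179.7, -0.1, 92.1]
ft_force: [0.6, -0.2, 7.2]
finger_gap: 64.8
grip_force: 46.3
```

Emit:
{"fn": "apply_moves", "kwargs": {
  "series": "0 0 0 0 1;0 0 0 0 1"
}}

```text
time: 2.17
tool_pos: [617.0, 258.8, 57.6]
tcp_rot: [179.7, -0.1, 92.1]
ft_force: [-0.5, -0.8, 7.8]
finger_gap: 64.9
grip_force: 46.3
```

Emit:
{"fn": "apply_moves", "kwargs": {
  "series": "0 0 -0.02 0 1;0 0 -0.03 0 1;0 0 -0.06 0 1;0 0 -0.1 0 1;0 0 -0.1 0 1"
}}

```text
time: 2.58
tool_pos: [613.7, 257.9, 147.5]
tcp_rot: [-179.8, 0.0, 92.1]
ft_force: [0.1, 0.0, -2.6]
finger_gap: 65.0
grip_force: 45.3
```

Emit:
{"fn": "apply_moves", "kwargs": {
  "series": "0 0 -0.1 0 1;0 0 0 0 1;0 0 0 0 1;0 0 0 0 1"
}}

```text
time: 2.92
tool_pos: [614.7, 258.1, 177.3]
tcp_rot: [-180.0, 0.0, 92.1]
ft_force: [-0.7, 0.4, -2.9]
finger_gap: 65.0
grip_force: 45.4
```

```bash
python3 - <<'E'
from h import *
s=sense();print(s["tool_pos"],s["tcp_rot"],s["wrist_torque"])
f,d,cast=wshot();save("w2",f)
s=snapshot("side");save("s2",s["frame"][120:320,200:460]);np.savez("/tmp/s2.npz",p=pts(s),f=s["frame"])
E
```

```text
[614.67800395 258.14646735 177.28166366] [-1.79996299e+02  7.24969943e-04  9.20654966e+01] [-0.06281643  0.02614911 -0.00501837]
```

View pics/s2.png

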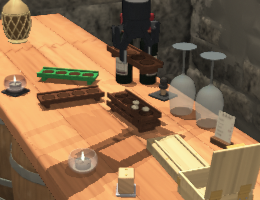

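View pics/w2.png

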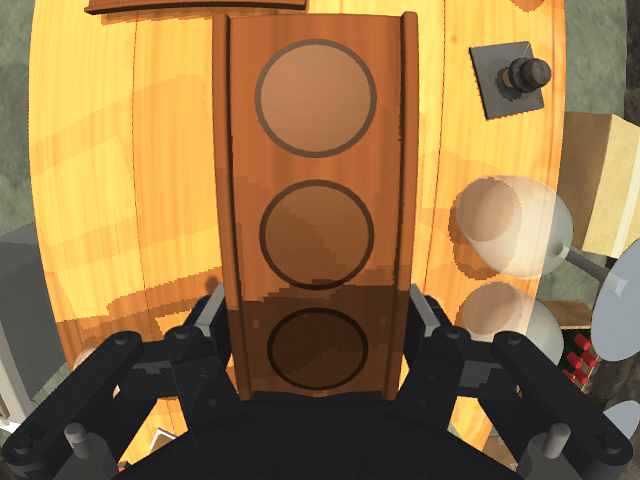

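Side view: tray_c lifted level, with the waxy tray with pale chips at (140,105) in the crop. Wrist view: the tray is held square, far end at row ~13.

Emit:
{"fn": "apply_moves", "kwargs": {
  "series": "0 -0.1 0 0 1;0 -0.13 0 0 1;0 -0.13 0 0 1;0 -0.107 0.05 0 1;0 0 0.1 0 1"
}}

```text
time: 3.43
tool_pos: [471.2, 253.8, 133.6]
tcp_rot: [180.0, -0.1, 92.2]
ft_force: [0.7, -0.6, -2.3]
finger_gap: 64.8
grip_force: 45.6
```

Emit:
{"fn": "apply_moves", "kwargs": {
  "series": "0 0 0.13 0 1;0 0 0.13 0 1;0 0 0.08 0 1;0 0 0.03 0 1;0 0 0 0 1"
}}

```text
time: 3.85
tool_pos: [471.4, 251.7, 17.3]
tcp_rot: [-179.6, 0.2, 92.1]
ft_force: [-0.6, -0.2, -1.7]
finger_gap: 65.4
grip_force: 45.6
```

Emit:
{"fn": "apply_moves", "kwargs": {
  "series": "0 0 0.02 0 1;0 0 0.01 0 1;0 0 0.01 0 1;0 0 0 0 1"
}}

```text
time: 4.18
tool_pos: [475.7, 253.4, 10.2]
tcp_rot: [179.9, -0.0, 92.1]
ft_force: [0.4, 0.2, -2.2]
finger_gap: 65.0
grip_force: 45.7
```

```bash
python3 - <<'E'
from h import *
s=sense();print(s["tool_pos"],s["ft_force"])
z=np.load("/tmp/s2.npz");p,f=z["p"],z["f"]
h=cv2.cvtColor(f,cv2.COLOR_BGR2HSV)
k=(p[...,2]>45)&(p[...,2]<75)&(abs(p[...,0]-612)<60)&(abs(p[...,1]-260)<130)
br=k&(h[...,2]<150)&(h[...,0]<18)
from h import slab
q=p[br].astype(np.float32);q=q[q[:,2]>48];print(cv2.minAreaRect(q[:,:2]),np.median(q[:,2]))
c=k&(h[...,1]<110)&(h[...,2]>150);n,l,st,ce=cv2.connectedComponentsWithStats(c.astype(np.uint8))
for i in range(1,n):
    if st[i,4]>4: print(st[i,4],p[l==i].mean(0).round(1))
E
```

```text
[475.72866762 253.441507    10.15357692] [ 0.40959319  0.19085241 -2.20809445]Traceback (most recent call last):
  File "<stdin>", line 8, in <module>
cv2.error: OpenCV(4.12.0) /io/opencv/modules/imgproc/src/convhull.cpp:143: error: (-215:Assertion failed) total >= 0 && (depth == CV_32F || depth == CV_32S) in function 'convexHull'
```

Emit:
{"fn": "apply_moves", "kwargs": {
  "series": "0 0 0.01 0 1;0 0 0 0 1;0 0 0 0 1"
}}

```text
time: 4.43
tool_pos: [475.0, 253.2, 6.5]
tcp_rot: [180.0, -0.0, 92.1]
ft_force: [0.4, 0.2, -2.4]
finger_gap: 65.1
grip_force: 45.7
```

Emit:
{"fn": "apply_moves", "kwargs": {
  "series": "0 0 0.007 0 1;0 0 0 0 1;0 0 0 0 1"
}}

```text
time: 4.68
tool_pos: [475.4, 253.3, 5.6]
tcp_rot: [180.0, -0.0, 92.1]
ft_force: [-6.0, -1.4, 10.4]
finger_gap: 65.2
grip_force: 47.2
```

Emit:
{"fn": "apply_moves", "kwargs": {
  "series": "0 0 -0.004 0 -0.6;0 0 0 0 -1;0 0 0 0 -1;0 0 0 0 -1;0 0 -0.06 0 -1"
}}

```text
time: 5.1
tool_pos: [472.1, 251.9, 20.0]
tcp_rot: [-179.7, 0.1, 92.1]
ft_force: [-0.3, 0.4, -0.3]
finger_gap: 85.1
grip_force: 0.0
```

Emit:
{"fn": "apply_moves", "kwargs": {
  "series": "0 0 -0.13 0 -1;0 0 -0.13 0 -1;0 0.12 -0.13 0 -1;0 0.12 -0.13 0 -1;0.01 0.12 -0.1 0 -1"
}}

```text
time: 5.52
tool_pos: [564.1, 259.0, 192.1]
tcp_rot: [179.9, -0.0, 92.1]
ft_force: [0.4, -0.3, -0.2]
finger_gap: 85.6
grip_force: 0.0
```

Emit:
{"fn": "apply_moves", "kwargs": {
  "series": "0.013 0.1 0 0 -1;0 0 0 0 -1;0 0 0 0 -1;0 0 0 0 -1"
}}

```text
time: 5.85
tool_pos: [592.3, 263.7, 188.0]
tcp_rot: [-179.9, 0.0, 92.1]
ft_force: [-0.9, -0.7, 0.2]
finger_gap: 85.0
grip_force: 0.0
```

```bash
python3 - <<'E'
from h import *
s=sense();print(s["tool_pos"],s["tcp_rot"])
f,d,cast=wshot();save("w3",f)
E
```

```text
[592.31111964 263.7333709  187.98840595] [-1.79875356e+02  3.18615130e-02  9.20560333e+01]
```

View pics/w3.png

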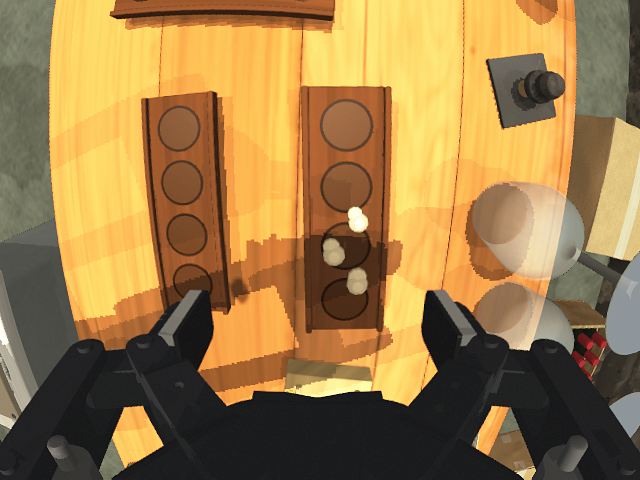

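Three chips at (357,218),(333,252),(356,281); tray_b corners (303,87),(391,86),(382,329),(307,331); tray_c at (185,200), set down parallel.

```bash
python3 - <<'E'
from h import *
f,d,cast=wshot()
c=cast([[303,87],[391,86],[382,329],[307,331]],58);print(c.round(1),c.mean(0))
t=(c[0]+c[1]-c[2]-c[3])/2;print(np.linalg.norm(t),np.degrees(np.arctan2(t[1],t[0])))
c=cast([[143,98],[216,92],[230,312]],32);print(c.round(1),(c[0]+c[2])/2)
x,y=614,263
go(x,y,32,92.1)
E
```

```text
[[576.8 362.8]
 [640.9 367.1]
 [649.6 169.8]
 [585.4 166.4]] [613.18990718 266.51568959]
197.05651192586387 92.5192284230089
[[438.6 360.2]
 [505.  361.8]
 [513.2 166.8]] [475.86017766 263.49756842]
at [591.9 263.8 188.6] [-1.7992e+02  2.0000e-02  9.2080e+01] twist first: -0.0002 then xyz: [-0.0055  0.0735  0.522 ]
```

Emit:
{"fn": "apply_moves", "kwargs": {
  "series": "0.005 0.072 0.08 0 -1;0 0 0.13 0 -1;0 0 0.13 0 -1;0 0 0.1 0 -1;0 0 0.05 0 -1"
}}

```text
time: 6.37
tool_pos: [610.5, 265.2, 36.9]
tcp_rot: [-179.6, 0.1, 92.1]
ft_force: [-1.0, -0.5, -1.3]
finger_gap: 85.0
grip_force: 0.0
```

Emit:
{"fn": "apply_moves", "kwargs": {
  "series": "0 0 0.04 0 -1;0 0 0 0 -1;0 0 0 0 -1;0 0 0 0 -1"
}}

```text
time: 6.7
tool_pos: [616.3, 266.9, 33.2]
tcp_rot: [179.8, -0.1, 92.1]
ft_force: [0.5, 0.3, 0.8]
finger_gap: 85.3
grip_force: 0.0
```

Emit:
{"fn": "apply_moves", "kwargs": {
  "series": "0 0 0 0 1;0 0 0 0 1;0 0 0 0 1;0 0 0 0 1;0 0 0 0 1",
  "squeeze": 45
}}

```text
time: 7.12
tool_pos: [616.1, 266.8, 33.0]
tcp_rot: [179.8, -0.1, 92.1]
ft_force: [-1.4, -0.7, 7.3]
finger_gap: 64.9
grip_force: 51.1
```

Emit:
{"fn": "apply_moves", "kwargs": {
  "series": "0 0 -0.01 0 1;0 0 -0.01 0 1;0 0 -0.02 0 1;0 0 -0.04 0 1;0 0 0 0 1"
}}

```text
time: 7.53
tool_pos: [616.2, 266.8, 57.5]
tcp_rot: [179.8, -0.1, 92.1]
ft_force: [0.4, 0.5, -1.0]
finger_gap: 64.9
grip_force: 50.5
```

Emit:
{"fn": "apply_moves", "kwargs": {
  "series": "0 0 -0.03 0 1;0 0 -0.05 0 1;0 0 -0.05 0 1;-0.02 -0.01 -0.05 0 1;-0.04 -0.02 -0.05 0.01 1"
}}

```text
time: 7.95
tool_pos: [606.9, 249.0, 125.9]
tcp_rot: [179.9, -0.1, 91.0]
ft_force: [0.2, 0.8, -2.3]
finger_gap: 64.8
grip_force: 50.6
```

Emit:
{"fn": "apply_moves", "kwargs": {
  "series": "-0.06 -0.03 -0.05 0.01 1;-0.06 -0.03 -0.05 0.01 1;-0.06 -0.03 -0.05 0.01 1;-0.06 -0.03 -0.05 0.01 1;-0.06 -0.03 -0.05 0.01 1"
}}

```text
time: 8.37
tool_pos: [558.9, 158.3, 200.9]
tcp_rot: [179.9, -0.0, 85.1]
ft_force: [0.3, 0.5, -2.4]
finger_gap: 64.8
grip_force: 50.7
```

Emit:
{"fn": "apply_moves", "kwargs": {
  "series": "-0.06 -0.03 0 0 1;-0.06 -0.03 0 0 1;-0.06 -0.03 0 0 1;-0.06 -0.03 0 0 1;-0.06 -0.03 0 0 1"
}}

```text
time: 8.78
tool_pos: [506.6, 72.4, 200.2]
tcp_rot: [179.9, -0.0, 85.2]
ft_force: [-0.1, -0.1, -2.5]
finger_gap: 64.9
grip_force: 50.6
```

Emit:
{"fn": "apply_moves", "kwargs": {
  "series": "-0.06 -0.03 0 0 1;-0.06 -0.03 0 0 1;-0.06 -0.03 0 0 1;-0.05 -0.03 0 0 1;-0.04 -0.03 0 0 1"
}}

```text
time: 9.2
tool_pos: [454.9, -4.9, 200.1]
tcp_rot: [179.9, 0.0, 85.2]
ft_force: [0.5, -0.8, -2.1]
finger_gap: 65.0
grip_force: 50.6
```

Emit:
{"fn": "apply_moves", "kwargs": {
  "series": "-0.02 -0.01 0 0 1;0 0 0 0 1;0 0 0 0 1;0 0 0 0 1"
}}

```text
time: 9.53
tool_pos: [452.2, -9.1, 198.9]
tcp_rot: [179.9, -0.0, 85.2]
ft_force: [0.5, 0.0, -2.8]
finger_gap: 65.0
grip_force: 50.6
```

```bash
python3 - <<'E'
from h import *
s=sense();print(s["tool_pos"],s["tcp_rot"],s["ft_force"])
f,d,cast=wshot();save("w4",f)
E
```

```text
[452.17729018  -9.07646644 198.87141045] [ 1.79936901e+02 -1.48260120e-02  8.52001853e+01] [ 0.5430355   0.01414259 -2.77799509]
```

View pics/w4.png

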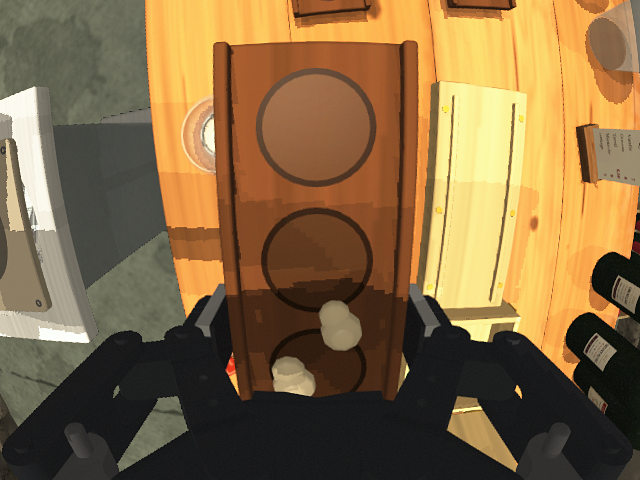

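Ledge outer edges run (435,82)-(424,308) and (527,90)-(509,302), with the box wall at row ~308; the tray's far end is at row ~43 with two chips in view.

```bash
python3 - <<'E'
from h import *
f,d,cast=wshot()
g=cv2.cvtColor(f,cv2.COLOR_BGR2GRAY).astype(float);h=cv2.cvtColor(f,cv2.COLOR_BGR2HSV)
L=[];R=[];A=[];B=[]
for v in range(100,300,10):
    r=g[v,418:535]; s=h[v,418:545,1]<150
    idx=np.where(s)[0]+418; 
    if v%30==10: print(v,idx.min(),idx.max(),len(idx))
    L.append((idx.min(),v));R.append((idx.max(),v))
    m=g[v].copy();
    a=440+int((300-v)/200*8)-8; A.append((a+np.argmin(g[v,a:a+24]),v)); 
    b=490+int((300-v)/200*16)-10; B.append((b+np.argmin(g[v,b:b+24]),v))
for n,P,z in(("L",L,28),("R",R,28),("lipA",A,34),("lipB",B,34)):
    q=cast(P,z);k=np.polyfit(q[:,1],q[:,0],1);res=q[:,0]-np.polyval(k,q[:,1]);ok=abs(res)<1.5*np.std(res)+.3;k=np.polyfit(q[ok,1],q[ok,0],1)
    print(n,"x at y=0:",k[1].round(1),"slope",k[0].round(4),"std",res[ok].std().round(2), q[[0,-1],1].round(0))
print("wall",cast([[424,308],[509,302]],28).round(1),cast([[400,306],[516,318]],51.5).round(1),"far",cast([[437,82],[527,90]],28).round(1))
print("tray end",cast([[215,43],[417,42]],223.5).round(1))
print(sense()["tool_pos"])
E
```

```text
100 431 544 108
130 430 542 109
160 428 544 112
190 426 542 99
220 424 541 95
250 421 533 99
280 418 541 99
L x at y=0: 548.3 slope 0.1027 std 0.4 [ 79. -95.]
R x at y=0: 672.4 slope -0.0082 std 1.94 [  82. -114.]
lipA x at y=0: 566.3 slope 0.1054 std 0.35 [ 79. -94.]
lipB x at y=0: 626.9 slope 0.1064 std 0.41 [  80. -102.]
wall [[ 546.9 -115.5]
 [ 642.3 -122.2]] [[ 517.7  -97.6]
 [ 639.5 -128.4]] far [[563.1  94.8]
 [654.5  90.1]]
tray end [[426.5  91.5]
 [491.1  86.4]]
[451.96718134  -8.92340163 198.42777755]
```

```bash
python3 - <<'E'
from h import *
f=cv2.imread("pics/w4.png")
save("w4c",cv2.resize(np.hstack([f[75:135,415:545],f[235:325,415:545][:60]]),None,fx=3,fy=6,interpolation=cv2.INTER_NEAREST))
g=f.mean(2).astype(int)
print(g[150,415:540])
E
```

```text
[ 89  79 119 152 154 146 146 149 150 149 147 149 141  95  94  92  90  87
  84  92  90 119 196 206 211 210 211 213 215 217 218 216 217 218 205  90
 124 210 226 223 221 212 198 221 219 220 219 220 219 219 218 215 215 215
 215 217 215 213 213 211 214 217 220 221 222 222 224 223 223 222 222 222
 222 221 223 224 225 224 224 224 222 222 221 220 220 220 217 217 217 217
 216 215 215 211 192 113 103 130 222 225 222 216 221 219 218 217 215 219
 210 190 187 189 191 193 191 190 186 188 190 191 193 193 188 189 188]
```

View pics/w4c.png

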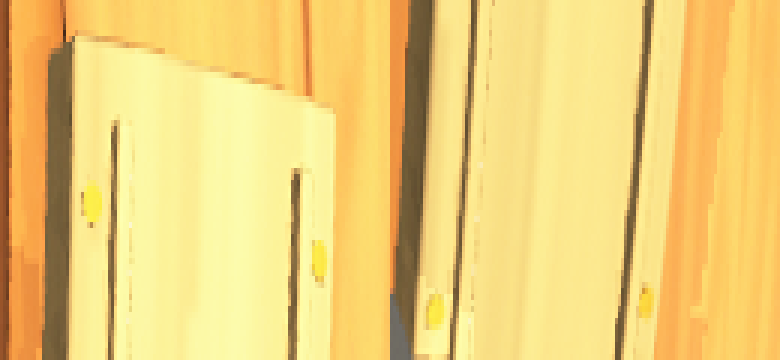

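The crop shows the dark lines are the lips' faces towards the camera: left outer, right inner. So the ledge midline is about x=600.5 at y=0, yaw 84°, and the ledge point is about (598.5,-22).

Emit:
{"fn": "apply_moves", "kwargs": {
  "series": "0 0 0 0.0105 1;0 0.02 0 0 1;0.01 0.05 0 0 1;0.01 0.06 0 0 1;0.01 0.06 0 0 1"
}}

```text
time: 10.05
tool_pos: [510.4, -6.3, 198.2]
tcp_rot: [180.0, -0.0, 84.0]
ft_force: [-0.4, 0.3, -2.3]
finger_gap: 64.9
grip_force: 50.7
```

Emit:
{"fn": "apply_moves", "kwargs": {
  "series": "0 0.06 0 0 1;0 0.06 0 0 1;0 0.06 0 0 1;0 0.06 0 0 1;0 0.04 0 0 1"
}}

```text
time: 10.47
tool_pos: [594.5, -15.3, 197.5]
tcp_rot: [-180.0, -0.0, 84.0]
ft_force: [0.3, 0.1, -2.0]
finger_gap: 65.0
grip_force: 50.8
```

Emit:
{"fn": "apply_moves", "kwargs": {
  "series": "0 0.02 0.02 0 1;0 0 0.05 0 1;0 0 0.06 0 1;0 0 0.06 0 1;0 0 0.06 0 1"
}}

```text
time: 10.88
tool_pos: [598.5, -15.7, 121.6]
tcp_rot: [-180.0, -0.0, 84.0]
ft_force: [-0.3, -0.2, -2.4]
finger_gap: 64.8
grip_force: 50.7
```

Emit:
{"fn": "apply_moves", "kwargs": {
  "series": "0 0 0.06 0 1;0 0 0.06 0 1;0 0 0.05 0 1;0 0 0.02 0 1;0 0 0 0 1"
}}

```text
time: 11.3
tool_pos: [596.8, -15.6, 63.5]
tcp_rot: [-179.7, -0.0, 84.0]
ft_force: [-0.7, -0.2, -2.6]
finger_gap: 65.1
grip_force: 50.8
```

Emit:
{"fn": "apply_moves", "kwargs": {
  "series": "0 0 0.01 0 1;0 0 0 0 1;0 0 0 0 1;0 0 0 0 1"
}}

```text
time: 11.63
tool_pos: [599.5, -16.1, 64.4]
tcp_rot: [179.9, -0.0, 84.0]
ft_force: [-0.4, -0.2, -2.8]
finger_gap: 65.1
grip_force: 50.8
```

```bash
python3 - <<'E'
from h import *
go(599.2,-15.5,42,84)
s=snapshot("side");save("s5",cv2.resize(s["frame"][200:360,300:500],None,fx=4,fy=3.5))
E
```

```text
at [599.5 -16.1  64.4] [179.89  -0.    83.98] twist first: -0.0001 then xyz: [ 0.0017 -0.0012  0.0747]
```

View pics/s5.png

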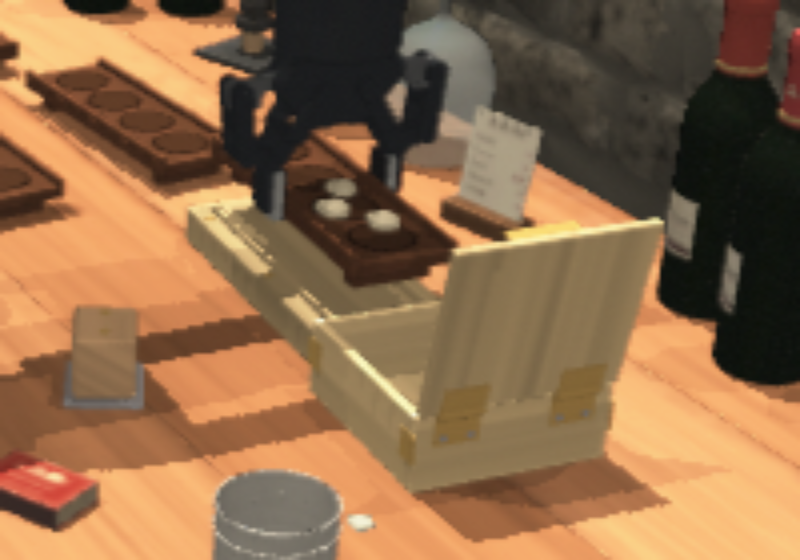

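Side view: the tray is level above the ledge, the three chips still on it at (340,188),(333,208),(383,220).

Emit:
{"fn": "apply_moves", "kwargs": {
  "series": "0 0 0.03 0 1;0 0 0.03 0 1;0 0 0.01 0 1;0 0 0 0 1;0 0 0 0 1"
}}

```text
time: 12.1
tool_pos: [598.1, -15.9, 41.4]
tcp_rot: [-179.9, -0.0, 84.0]
ft_force: [0.0, 0.1, -2.4]
finger_gap: 65.2
grip_force: 50.8
```

Emit:
{"fn": "apply_moves", "kwargs": {
  "series": "0 0 0.01 0 1;0 0 0 0 1;0 0 0 0 1;0 0 0 0 1"
}}

```text
time: 12.43
tool_pos: [598.8, -16.0, 39.4]
tcp_rot: [180.0, -0.0, 84.0]
ft_force: [-0.3, -0.6, -3.5]
finger_gap: 64.8
grip_force: 50.8
```

Emit:
{"fn": "apply_moves", "kwargs": {
  "series": "0 0 0.01 0 1;0 0 0 0 1;0 0 0 0 1;0 0 0 0 1"
}}

```text
time: 12.77
tool_pos: [598.6, -16.0, 36.2]
tcp_rot: [-180.0, -0.0, 84.0]
ft_force: [0.6, 0.5, -2.1]
finger_gap: 65.0
grip_force: 50.8
```

Past the lip height (41) without contact, so the feet are in the channel.

Emit:
{"fn": "apply_moves", "kwargs": {
  "series": "0 0 0.006 0 1;0 0 0 0 1;0 0 0 0 1"
}}

```text
time: 13.02
tool_pos: [599.1, -16.0, 35.1]
tcp_rot: [180.0, 0.0, 84.0]
ft_force: [-1.8, -0.5, 3.5]
finger_gap: 65.2
grip_force: 51.5
```

Emit:
{"fn": "apply_moves", "kwargs": {
  "series": "0 0 0.006 0 1;0 0 0 0 1;0 0 0 0 1"
}}

```text
time: 13.27
tool_pos: [599.1, -16.0, 35.0]
tcp_rot: [180.0, 0.0, 84.0]
ft_force: [-11.1, 0.6, 18.5]
finger_gap: 65.4
grip_force: 53.4
```

Emit:
{"fn": "apply_moves", "kwargs": {
  "series": "0 0 -0.008 0 1;-0.007 0 0 0 1;0 0 0 0 1;0 0 0 0 1"
}}

```text
time: 13.6
tool_pos: [598.7, -18.5, 35.1]
tcp_rot: [180.0, 0.0, 84.0]
ft_force: [-0.5, -1.6, 1.9]
finger_gap: 65.3
grip_force: 51.2
```

Emit:
{"fn": "apply_moves", "kwargs": {
  "series": "-0.007 0 0 0 1;0 0 0 0 1;0 0 0 0 1"
}}

```text
time: 13.85
tool_pos: [598.5, -20.2, 35.0]
tcp_rot: [180.0, -0.0, 84.0]
ft_force: [1.1, 1.4, -0.0]
finger_gap: 65.3
grip_force: 51.2
```

Emit:
{"fn": "apply_moves", "kwargs": {
  "series": "-0.006 0 0 0 1;0 0 0 0 1;0 0 0 0 1"
}}

```text
time: 14.1
tool_pos: [598.3, -20.9, 35.0]
tcp_rot: [180.0, -0.1, 84.0]
ft_force: [1.2, 6.7, 0.1]
finger_gap: 64.9
grip_force: 51.1
```

Emit:
{"fn": "apply_moves", "kwargs": {
  "series": "-0.006 0 0 0 1;0 0 0 0 1;0 0 0 0 1"
}}

```text
time: 14.35
tool_pos: [598.4, -20.9, 35.1]
tcp_rot: [180.0, -0.2, 84.0]
ft_force: [2.3, 14.3, 0.4]
finger_gap: 65.2
grip_force: 51.1
```

Emit:
{"fn": "apply_moves", "kwargs": {
  "series": "0.006 0 0 0 -0.5;0 0 0 0 -1;0 0 0 0 -1;0 0 0 0 -1;0 0 -0.06 0 -1"
}}

```text
time: 14.77
tool_pos: [594.9, -22.1, 49.1]
tcp_rot: [-179.6, 0.0, 84.0]
ft_force: [-0.8, 0.7, -1.4]
finger_gap: 85.3
grip_force: 0.0
```

Emit:
{"fn": "apply_moves", "kwargs": {
  "series": "0 0 -0.12 0 -1;0 0 -0.13 0 -1;0 0 -0.13 0 -1;0 0 -0.13 0 -1;-0.04 -0.1 -0.06 0 -1"
}}

```text
time: 15.18
tool_pos: [571.6, -30.7, 230.1]
tcp_rot: [179.5, -0.0, 84.0]
ft_force: [1.3, -0.8, 2.0]
finger_gap: 85.3
grip_force: 0.0
```

Emit:
{"fn": "apply_moves", "kwargs": {
  "series": "-0.04 -0.11 0 0 -1;-0.04 -0.11 0 0 -1;-0.04 -0.11 0 0 -1;-0.05 -0.12 0 0 -1;0 0 0 -0.06 -1"
}}

```text
time: 15.6
tool_pos: [421.6, -68.3, 222.7]
tcp_rot: [-179.8, 0.0, 90.7]
ft_force: [0.2, -0.1, 0.1]
finger_gap: 85.8
grip_force: 0.0
```

Emit:
{"fn": "apply_moves", "kwargs": {
  "series": "0 0 0 -0.06 -1;0 0 0 -0.06 -1;0 0 0 -0.06 -1;0 0 0 -0.06 -1;0 0 0 -0.06 -1"
}}

```text
time: 16.02
tool_pos: [427.2, -67.7, 224.1]
tcp_rot: [-180.0, 0.0, 125.5]
ft_force: [-0.0, 0.0, 0.1]
finger_gap: 85.1
grip_force: 0.0
```

Emit:
{"fn": "apply_moves", "kwargs": {
  "series": "0 0 0 -0.06 -1;0 0 0 -0.06 -1;0 0 0 -0.06 -1;0 0 0 -0.06 -1;0 0 0 0 -1"
}}

```text
time: 16.43
tool_pos: [427.2, -67.7, 224.0]
tcp_rot: [-180.0, -0.0, 153.0]
ft_force: [0.7, -0.0, 0.4]
finger_gap: 85.4
grip_force: 0.0
```

Emit:
{"fn": "apply_moves", "kwargs": {
  "series": "0 0 0 0 -1;0 0 0 0 -1"
}}

```text
time: 16.6
tool_pos: [427.3, -67.5, 224.1]
tcp_rot: [-180.0, 0.0, 152.5]
ft_force: [0.3, -0.4, 0.3]
finger_gap: 85.5
grip_force: 0.0
```

```bash
python3 - <<'E'
from h import *
s=sense();print(s["tool_pos"],s["tcp_rot"],s["joint_pos"].round(0))
f,d,cast=wshot();save("w6",f)
E
```

```text
[427.30662769 -67.49942471 224.06067864] [-1.79990588e+02  3.42657431e-03  1.52487560e+02] [-16. -19. 111.  -0.  88. -78.]
```

View pics/w6.png

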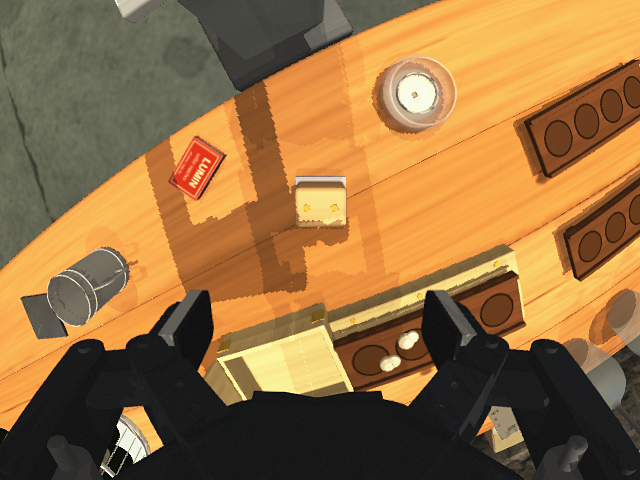

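Scraper top face spans (296,188)-(346,227), square to the tool; votive and matchbox are clear of it.

```bash
python3 - <<'E'
from h import *
f,d,cast=wshot()
c=cast([[296,188],[346,188],[345,226],[297,226]],49);print(c.round(1),c.mean(0),np.linalg.norm(c[0]-c[1]),np.linalg.norm(c[0]-c[3]))
e=c[1]-c[0];print(np.degrees(np.arctan2(e[1],e[0])))
x,y=c.mean(0);go(x,y,10,152.5)
E
```

```text
[[401.5 -76.1]
 [421.5 -37.6]
 [451.7 -53.6]
 [432.  -91.5]] [426.66209965 -64.69660909] 43.35782087462005 34.129872618631694
62.54054401929246
at [427.3 -67.4 224. ] [-180.     -0.    152.57] twist first: 0.0007 then xyz: [0.0062 0.007  0.7134]
```

Emit:
{"fn": "apply_moves", "kwargs": {
  "series": "0.006 0.006 0.1 0 -1;0 0 0.13 0 -1;0 0 0.13 0 -1;0 0 0.13 0 -1;0 0 0.1 0 -1"
}}

```text
time: 17.12
tool_pos: [425.2, -64.5, 44.2]
tcp_rot: [-180.0, -0.1, 152.6]
ft_force: [0.5, -0.5, -0.2]
finger_gap: 85.1
grip_force: 0.0
```

Emit:
{"fn": "apply_moves", "kwargs": {
  "series": "0 0 0.07 0 -1;0 0 0.04 0 -1;0 0 0 0 -1;0 0 0 0 -1;0 0 0 0 -1"
}}

```text
time: 17.53
tool_pos: [427.5, -65.1, 15.2]
tcp_rot: [180.0, 0.1, 152.7]
ft_force: [-0.6, -0.3, -0.1]
finger_gap: 85.2
grip_force: 0.0
```

Emit:
{"fn": "apply_moves", "kwargs": {
  "series": "0 0 0 0 1;0 0 0 0 1;0 0 0 0 1;0 0 0 0 1;0 0 0 0 1",
  "squeeze": 50
}}

```text
time: 17.95
tool_pos: [427.6, -65.1, 15.1]
tcp_rot: [180.0, 0.1, 152.7]
ft_force: [-0.3, 0.6, 5.7]
finger_gap: 45.3
grip_force: 52.6
```

Emit:
{"fn": "apply_moves", "kwargs": {
  "series": "0 0 0 0 1;0 0 0 0 1;0 0 0 0 1;0 0 0 0 1"
}}

```text
time: 18.28
tool_pos: [427.6, -65.1, 15.1]
tcp_rot: [180.0, 0.1, 152.7]
ft_force: [-1.4, 1.0, 6.3]
finger_gap: 45.5
grip_force: 52.6
```

Emit:
{"fn": "apply_moves", "kwargs": {
  "series": "0 0 -0.03 0 1;0 0 -0.1 0 1;0 0 -0.12 0 1;0 0 -0.12 0 1;0 0 -0.12 0 1"
}}

```text
time: 18.7
tool_pos: [425.8, -64.7, 162.8]
tcp_rot: [-180.0, -0.0, 152.7]
ft_force: [0.5, -0.4, -1.3]
finger_gap: 45.4
grip_force: 51.6
```

Emit:
{"fn": "apply_moves", "kwargs": {
  "series": "0 0 -0.06 0.06 1;0 0 0 0.06 1;0 0 0 0.06 1;0 0 0 0.06 1;0 0 0 0.06 1"
}}

```text
time: 19.12
tool_pos: [426.4, -64.8, 179.6]
tcp_rot: [180.0, 0.0, 118.0]
ft_force: [-0.1, -0.0, -1.8]
finger_gap: 44.9
grip_force: 51.7
```

Emit:
{"fn": "apply_moves", "kwargs": {
  "series": "0 0 0 0.06 1;0 0 0 0.06 1;0 0 0 0.06 1;0 0 0 0.06 1;0 0 0 0.06 1"
}}

```text
time: 19.53
tool_pos: [426.2, -64.8, 179.4]
tcp_rot: [-180.0, -0.0, 83.6]
ft_force: [0.3, 0.1, -1.9]
finger_gap: 45.6
grip_force: 51.7
```

Emit:
{"fn": "apply_moves", "kwargs": {
  "series": "0.08 0.11 0 0 1;0.08 0.11 0 0 1;0.08 0.11 0 0 1;0.08 0.11 0 0 1;0.08 0.11 0 0 1"
}}

```text
time: 19.95
tool_pos: [604.5, 38.4, 179.3]
tcp_rot: [-180.0, 0.0, 84.0]
ft_force: [0.2, -0.6, -0.0]
finger_gap: 45.7
grip_force: 51.9
```

Emit:
{"fn": "apply_moves", "kwargs": {
  "series": "0 0 0 0 1;0 0 0 0 1;0 0 0 0 1;0 0 0 0 1"
}}

```text
time: 20.28
tool_pos: [602.6, 36.6, 179.7]
tcp_rot: [180.0, 0.0, 84.0]
ft_force: [-0.8, -0.1, -1.0]
finger_gap: 45.5
grip_force: 52.1
```

```bash
python3 - <<'E'
from h import *
go(604.7,37,75,84)
f,d,cast=wshot();save("w7",f)
s=snapshot("side");save("s7",cv2.resize(s["frame"][200:360,300:500],None,fx=4,fy=3.5))
E
```

```text
at [602.6  36.6 179.7] [1.7999e+02 1.0000e-02 8.3960e+01] twist first: -0.0004 then xyz: [0.002  0.0069 0.3489]
```

View pics/s7.png

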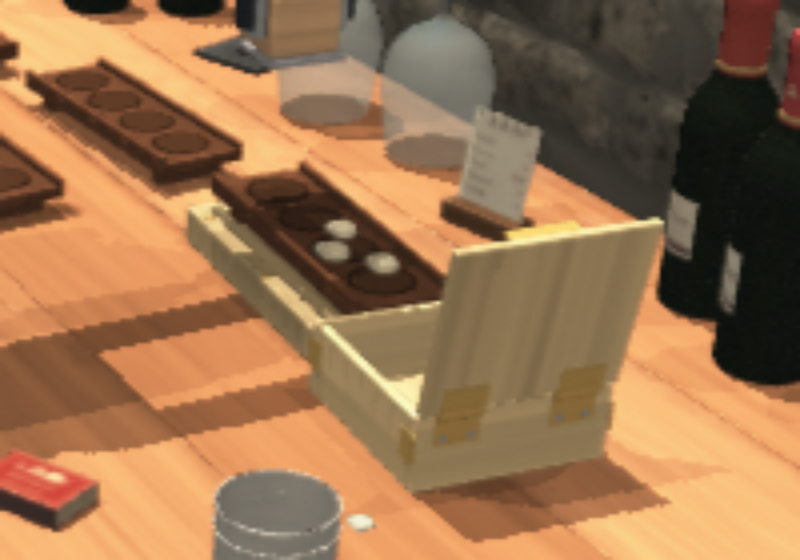

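The tray stands on the ledge against the wall, with three chips around mid-tray at (340,228),(332,250),(382,262); the scraper is held upright.

Emit:
{"fn": "apply_moves", "kwargs": {
  "series": "0.02 0.007 0 0 1;0 0 0.1 0 1;0 0 0.1 0 1;0 0 0.1 0 1;0 0 0.03 0 1"
}}

```text
time: 20.8
tool_pos: [602.6, 42.9, 75.4]
tcp_rot: [-179.6, 0.0, 84.0]
ft_force: [-2.0, 0.9, -2.5]
finger_gap: 45.4
grip_force: 52.1
```

Emit:
{"fn": "apply_moves", "kwargs": {
  "series": "0 0 0 0 1;0 0 0 0 1;0 0 0 0 1;0 0 0 0 1"
}}

```text
time: 21.13
tool_pos: [607.9, 42.9, 83.0]
tcp_rot: [179.7, -0.0, 84.0]
ft_force: [0.4, -0.1, -1.7]
finger_gap: 44.9
grip_force: 52.1
```

Emit:
{"fn": "apply_moves", "kwargs": {
  "series": "0 0 0.01 0 1;0 0 0 0 1;0 0 0.01 0 1;0 0 0 0 1;0 0 0 0 1"
}}

```text
time: 21.55
tool_pos: [605.7, 42.9, 73.7]
tcp_rot: [-180.0, 0.0, 84.0]
ft_force: [-0.7, -0.3, -1.9]
finger_gap: 45.5
grip_force: 52.1
```

Emit:
{"fn": "apply_moves", "kwargs": {
  "series": "0 0 0.007 0 1;0 0 0 0 1;0 0 0.007 0 1;0 0 0 0 1;0 0 0 0 1"
}}

```text
time: 21.97
tool_pos: [605.8, 42.9, 69.6]
tcp_rot: [-180.0, 0.0, 84.0]
ft_force: [0.4, 0.1, -1.5]
finger_gap: 45.8
grip_force: 52.1
```

Emit:
{"fn": "apply_moves", "kwargs": {
  "series": "0 0 0 0 1;0 0 0 0 1;0 0 0 0 1"
}}

```text
time: 22.22
tool_pos: [606.1, 42.9, 69.9]
tcp_rot: [180.0, -0.0, 84.0]
ft_force: [0.5, -0.1, -1.1]
finger_gap: 45.7
grip_force: 52.1
```

Emit:
{"fn": "apply_moves", "kwargs": {
  "series": "0 0 0.004 0 1;0 0 0 0 1;0 0 0 0 1"
}}

```text
time: 22.47
tool_pos: [606.3, 42.9, 69.3]
tcp_rot: [180.0, -0.0, 84.0]
ft_force: [-0.9, 0.4, 3.7]
finger_gap: 45.0
grip_force: 52.5
```

Emit:
{"fn": "apply_moves", "kwargs": {
  "series": "-0.02 0 0 0 1;-0.03 0 0 0 1;-0.03 0 0 0 1;-0.03 0 0 0 1;-0.03 0 0 0 1"
}}

```text
time: 22.88
tool_pos: [602.0, 0.2, 69.2]
tcp_rot: [179.9, -0.0, 84.0]
ft_force: [0.6, 4.7, 5.1]
finger_gap: 45.4
grip_force: 52.9
```

Emit:
{"fn": "apply_moves", "kwargs": {
  "series": "-0.03 0 0 0 1;-0.03 0 0 0 1;-0.03 0 0 0 1;-0.03 0 0 0 1;-0.03 0 0 0 1"
}}

```text
time: 23.3
tool_pos: [597.2, -44.6, 69.2]
tcp_rot: [179.9, -0.0, 84.0]
ft_force: [0.6, 4.9, 5.9]
finger_gap: 45.1
grip_force: 52.9
```

Emit:
{"fn": "apply_moves", "kwargs": {
  "series": "-0.03 0 0 0 1;-0.03 0 0 0 1;-0.03 0 0 0 1;-0.03 0 0 0 1;0 0 0 0 1"
}}

```text
time: 23.72
tool_pos: [593.1, -82.0, 69.2]
tcp_rot: [179.9, 0.1, 83.9]
ft_force: [-0.2, -2.3, 5.6]
finger_gap: 45.6
grip_force: 52.9
```

```bash
python3 - <<'E'
from h import *
go(588,-121,69,84)
E
```

```text
at [593.1 -82.   69.2] [1.7995e+02 5.0000e-02 8.3890e+01] twist first: -0.0009 then xyz: [-0.1311 -0.0034  0.0006]
```

Emit:
{"fn": "apply_moves", "kwargs": {
  "series": "-0.03 0 0 0 1;-0.03 0 0 0 1;-0.03 0 0 0 1;-0.03 0 0 0 1;-0.03 0 0 0 1"
}}

```text
time: 24.13
tool_pos: [588.3, -125.1, 69.1]
tcp_rot: [180.0, -0.0, 84.0]
ft_force: [-0.1, 5.6, 6.0]
finger_gap: 45.0
grip_force: 53.0
```

Emit:
{"fn": "apply_moves", "kwargs": {
  "series": "0 0 0 0 1;0 0 0 0 1"
}}

```text
time: 24.3
tool_pos: [588.2, -126.6, 69.2]
tcp_rot: [180.0, 0.1, 83.9]
ft_force: [-1.6, -2.4, 5.2]
finger_gap: 45.3
grip_force: 53.0
```

Emit:
{"fn": "apply_moves", "kwargs": {
  "series": "0 0 -0.06 0 1;0 0 -0.12 0 1;0.03 0 -0.12 0 1;0.05 -0.03 -0.1 0 1;0.1 -0.1 0 0 1"
}}

```text
time: 24.72
tool_pos: [560.5, -71.2, 196.3]
tcp_rot: [179.3, 0.2, 83.8]
ft_force: [1.1, 0.0, 1.0]
finger_gap: 44.9
grip_force: 52.3
```

Emit:
{"fn": "apply_moves", "kwargs": {
  "series": "0.08 -0.12 0 0 1;0 -0.12 0 0 1;0 -0.12 0 0 1;0 0 0 0 1;0 0 0 0 1"
}}

```text
time: 25.13
tool_pos: [449.6, -33.4, 187.5]
tcp_rot: [-179.9, 0.0, 83.9]
ft_force: [-0.0, -0.2, -0.2]
finger_gap: 45.2
grip_force: 52.3
```

```bash
python3 - <<'E'
from h import *
s=sense();print(s["tool_pos"],s["tcp_rot"])
a=snapshot("side")["frame"];b=snapshot("scene")["frame"]
save("m8",np.hstack([cv2.resize(a[230:350,340:480],(400,343)),cv2.resize(b[215:325,340:500],(400,343))]))
E
```

```text
[449.64423681 -33.4175973  187.46903264] [-1.79912899e+02  4.49596870e-02  8.39403752e+01]
```

View pics/m8.png

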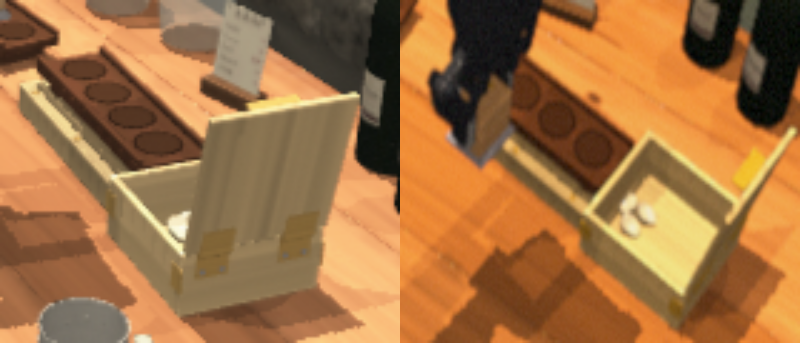

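Both views show the tray empty and all three chips on the box floor (scene half at (630,215)). Now the scraper goes back.

Emit:
{"fn": "apply_moves", "kwargs": {
  "series": "-0.114 -0.064 0 0 1;0 0 0.1 0 1;0 0 0.12 0 1;0 0 0.12 0 1;0 0 0.1 0 1"
}}

```text
time: 25.65
tool_pos: [429.8, -65.8, 54.7]
tcp_rot: [-180.0, 0.0, 83.9]
ft_force: [-0.1, 0.0, -2.1]
finger_gap: 45.8
grip_force: 52.4
```

Emit:
{"fn": "apply_moves", "kwargs": {
  "series": "0 0 0.06 0 1;0 0 0.03 0 1;0 0 0 0 1;0 0 0 0 1;0 0 0 0 1"
}}

```text
time: 26.07
tool_pos: [431.2, -65.4, 31.3]
tcp_rot: [179.9, 0.0, 84.0]
ft_force: [0.2, -0.1, -1.7]
finger_gap: 45.6
grip_force: 52.3
```

Emit:
{"fn": "apply_moves", "kwargs": {
  "series": "0 0 0.01 0 1;0 0 0 0 1;0 0 0 0 1"
}}

```text
time: 26.32
tool_pos: [430.1, -65.0, 27.4]
tcp_rot: [179.9, 0.0, 84.0]
ft_force: [0.0, 0.3, -1.7]
finger_gap: 45.1
grip_force: 52.3
```

Emit:
{"fn": "apply_moves", "kwargs": {
  "series": "0 0 0.006 0 1;0 0 0 0 1;0 0 0 0 1"
}}

```text
time: 26.57
tool_pos: [429.3, -64.8, 24.9]
tcp_rot: [-180.0, 0.0, 84.0]
ft_force: [-0.4, 0.0, -2.0]
finger_gap: 44.9
grip_force: 52.3
```

Ten mm to go.

Emit:
{"fn": "apply_moves", "kwargs": {
  "series": "0 0 0.015 0 1;0 0 0.008 0 1;0 0 0 0 1;0 0 0 0 1"
}}

```text
time: 26.9
tool_pos: [429.0, -64.7, 17.5]
tcp_rot: [-180.0, -0.0, 84.0]
ft_force: [-0.1, -0.1, -1.0]
finger_gap: 45.5
grip_force: 52.3
```

Emit:
{"fn": "apply_moves", "kwargs": {
  "series": "0 0 0.005 0 1;0 0 0 0 1;0 0 0 0 1"
}}

```text
time: 27.15
tool_pos: [429.4, -64.8, 16.4]
tcp_rot: [-180.0, -0.0, 84.0]
ft_force: [-0.1, -0.4, -1.7]
finger_gap: 45.1
grip_force: 52.3
```

Emit:
{"fn": "apply_moves", "kwargs": {
  "series": "0 0 0.005 0 1;0 0 0 0 1;0 0 0 0 1"
}}

```text
time: 27.4
tool_pos: [429.7, -64.9, 15.1]
tcp_rot: [180.0, 0.0, 84.0]
ft_force: [0.2, 0.5, -0.8]
finger_gap: 45.5
grip_force: 52.5
```

Emit:
{"fn": "apply_moves", "kwargs": {
  "series": "0 0 0 0 -0.5;0 0 0 0 -1;0 0 0 0 -1;0 0 0 0 -1;0 0 -0.06 0 -1"
}}

```text
time: 27.82
tool_pos: [426.6, -64.1, 30.1]
tcp_rot: [-179.7, -0.1, 84.0]
ft_force: [-0.8, -0.1, -1.1]
finger_gap: 85.0
grip_force: 0.0
```

Emit:
{"fn": "apply_moves", "kwargs": {
  "series": "0 0 -0.12 0 -1;0 0 -0.13 0 -1;0 0 -0.13 0 -1;0 0 -0.13 0 -1;0 0 -0.13 0 1"
}}

```text
time: 28.23
tool_pos: [429.0, -64.7, 226.9]
tcp_rot: [180.0, 0.0, 84.0]
ft_force: [0.0, 0.1, -0.5]
finger_gap: 75.8
grip_force: 0.0
```

Emit:
{"fn": "apply_moves", "kwargs": {
  "series": "0 0 -0.05 0 1;0 0 0 0 1;0 0 0 0 1;0 0 0 0 1"
}}

```text
time: 28.57
tool_pos: [428.8, -64.6, 238.6]
tcp_rot: [-179.9, -0.0, 84.0]
ft_force: [0.2, 0.7, -0.6]
finger_gap: 25.5
grip_force: 0.0
```

```bash
python3 - <<'E'
from h import *
s0=sense();print(s0["tool_pos"],s0["finger_gap"])
u=np.array([-.1045,-.9945]);v=np.array([.9945,-.1045]);o=np.array([587.6,-121.4])
for n in("scene","side"):
    s=snapshot(n);p=pts(s).reshape(-1,3);a=(p[:,:2]-o)@u;b=(p[:,:2]-o)@v
    for lo in range(45,190,12):
        k=(p[:,2]>lo)&(p[:,2]<lo+12)&(a>95)&(a<175)&(abs(b)<52)
        if k.sum()>8: print(n,lo+6,k.sum(),np.percentile(a[k],[5,50,95]).round(1),np.percentile(b[k],[2,98]).round(0))
    k=(p[:,2]>45)&(p[:,2]<53)&(a>-15)&(a<140)&(abs(b)<75);print("box",np.percentile(a[k],[2,98]).round(1),np.percentile(b[k],[2,98]).round(1))
    k=(p[:,2]>10)&(p[:,2]<60)&(abs(p[:,0]-429)<45)&(abs(p[:,1]+65)<45);q=p[k];print("scr",q.mean(0).round(1),np.percentile(q[:,2],98).round(1))
E
```

```text
[428.77562824 -64.64139711 238.55893097] 25.458937729354854
scene 51 30 [ 97.1 125.4 127.2] [-52.  51.]
scene 63 12 [126.4 127.5 128.3] [-50.  41.]
scene 75 16 [127.9 128.6 129.6] [-49.  44.]
scene 87 11 [129.9 130.8 131.5] [-35.  50.]
scene 111 14 [134.  134.5 135.5] [-46.  49.]
scene 123 12 [136.  136.8 137.6] [-45.  46.]
scene 135 12 [138.  138.8 140. ] [-49.  50.]
scene 147 11 [140.2 141.4 141.9] [-47.  34.]
scene 159 14 [130.5 142.9 144.2] [-42.  49.]
scene 171 193 [125.3 139.8 145.1] [-49.  49.]
box [-11.6 122. ] [-60.1  58.6]
scr [421.9 -68.9  39.5] 52.4
side 51 175 [120.7 124.7 128.7] [-51.  48.]
side 63 191 [124.8 127.4 129.9] [-51.  49.]
side 75 197 [127.  129.1 131.6] [-50.  48.]
side 87 204 [128.9 131.  133.4] [-50.  50.]
side 99 200 [131.  133.3 136.1] [-51.  50.]
side 111 201 [133.  135.5 137.9] [-50.  49.]
side 123 216 [135.2 137.5 139.8] [-50.  50.]
side 135 207 [137.2 139.3 141.9] [-49.  49.]
side 147 217 [139.3 141.6 144.3] [-50.  49.]
side 159 218 [140.9 143.5 146. ] [-50.  51.]
side 171 256 [126.2 144.1 147.3] [-50.  50.]
box [-13.  126.9] [-56.7  49.6]
scr [425.3 -76.3  34.5] 49.7
```

Emit:
{"fn": "apply_moves", "kwargs": {
  "series": "-0.06 0.05 0 0 1;-0.1 0.08 0 0 1;-0.1 0.08 0 0 1;-0.1 0.08 0 0 1;-0.1 0.08 0 0 1"
}}

```text
time: 29.08
tool_pos: [525.3, -214.9, 237.8]
tcp_rot: [-179.8, -0.1, 84.0]
ft_force: [1.2, 0.9, 0.9]
finger_gap: -0.0
grip_force: 0.0
```

Emit:
{"fn": "apply_moves", "kwargs": {
  "series": "-0.1 0.08 0 0 1;-0.1 0.06 0 0 1;-0.09 0.036 0 0 1;0 0 0 0 1;0 0 0 0 1"
}}

```text
time: 29.5
tool_pos: [567.8, -306.7, 236.8]
tcp_rot: [-179.8, -0.1, 83.9]
ft_force: [-0.1, 0.0, -0.4]
finger_gap: 0.1
grip_force: 0.0
```

Emit:
{"fn": "apply_moves", "kwargs": {
  "series": "0 0 0.1 0 1;0 0 0.12 0 1;0 0 0.1 0 1;0 0 0.03 0 1;0 0 0 0 1"
}}

```text
time: 29.92
tool_pos: [566.1, -303.1, 130.4]
tcp_rot: [-179.6, -0.2, 84.0]
ft_force: [-2.3, 0.8, -0.1]
finger_gap: -0.4
grip_force: 0.0
```

Emit:
{"fn": "apply_moves", "kwargs": {
  "series": "0.02 0 0 0 1;0.03 0 0 0 1;0.03 0 0 0 1;0.03 0 0 0 1;0 0 0 0 1"
}}

```text
time: 30.33
tool_pos: [573.5, -271.1, 136.8]
tcp_rot: [179.9, 0.0, 84.1]
ft_force: [0.5, -0.3, -0.4]
finger_gap: 0.4
grip_force: 0.0
```

Emit:
{"fn": "apply_moves", "kwargs": {
  "series": "0.025 0 0 0 1;0.025 0 0 0 1;0.025 0 0 0 1;0.025 0 0 0 1;0.025 0 0 0 1"
}}

```text
time: 30.75
tool_pos: [576.0, -234.8, 134.7]
tcp_rot: [-180.0, -0.0, 84.0]
ft_force: [-0.1, -0.7, -1.1]
finger_gap: -0.0
grip_force: 0.5
```

Emit:
{"fn": "apply_moves", "kwargs": {
  "series": "0.023 0 0.009 0 1;0.023 0 0.009 0 1;0.023 0 0.009 0 1;0 0 0 0 1;0 0 0 0 1"
}}

```text
time: 31.17
tool_pos: [577.9, -214.3, 126.2]
tcp_rot: [-179.9, -0.0, 84.0]
ft_force: [0.1, -0.1, 0.2]
finger_gap: 0.1
grip_force: 0.0
```

Emit:
{"fn": "apply_moves", "kwargs": {
  "series": "0.02 0 0.014 0 1;0.02 0 0.014 0 1;0.02 0 0.015 0 1;0 0 0 0 1"
}}

```text
time: 31.5
tool_pos: [579.5, -195.6, 112.3]
tcp_rot: [-179.9, -0.1, 84.0]
ft_force: [0.2, 0.7, 0.4]
finger_gap: -0.3
grip_force: 0.0
```

```bash
cat > lid.py <<'E'
from h import *
u=np.array([-.1045,-.9945]);v=np.array([.9945,-.1045]);o=np.array([587.6,-121.4])
s=sense();print(s["tool_pos"],(s["tool_pos"][:2]-o)@u,s["ft_force"].round(1))
p=pts(snapshot("side")).reshape(-1,3);a=(p[:,:2]-o)@u;b=(p[:,:2]-o)@v
for lo in range(0,130,13):
    k=(p[:,2]>35)&(p[:,2]<190)&(a>lo)&(a<lo+13)&(abs(b)>30)&(abs(b)<52)
    if k.sum()>8: print(lo+6,k.sum(),np.percentile(p[k,2],[5,50,95]).round(1))
E
python3 lid.py
```

```text
[ 579.53757404 -195.55703548  112.33284022] 74.5916953022257 [0.2 0.7 0.4]
6 48 [38.3 47.6 51.6]
32 10 [ 49.6 135.2 137.9]
45 103 [123.2 130.3 138. ]
58 152 [111.6 119.4 127.1]
71 220 [ 99.8 109.1 185.3]
84 314 [ 88.6 102.4 187.7]
97 176 [74.6 82.9 91. ]
110 165 [61.5 69.8 76.3]
123 251 [36.8 54.3 64.9]
```

Lid follows: now about 43°. Continue down the arc.

Emit:
{"fn": "apply_moves", "kwargs": {
  "series": "0.016 0 0.018 0 1;0.016 0 0.019 0 1;0.016 0 0.019 0 1;0 0 0 0 1"
}}

```text
time: 31.88
tool_pos: [580.8, -181.4, 95.2]
tcp_rot: [-179.9, -0.1, 84.0]
ft_force: [-0.2, 0.2, -1.0]
finger_gap: 0.2
grip_force: 0.0
```

Emit:
{"fn": "apply_moves", "kwargs": {
  "series": "0.01 0 0.022 0 1;0.01 0 0.022 0 1;0.01 0 0.022 0 1;0 0 0 0 1"
}}

```text
time: 32.22
tool_pos: [581.5, -172.9, 75.2]
tcp_rot: [-179.8, -0.1, 84.0]
ft_force: [0.1, -0.4, -0.9]
finger_gap: -0.2
grip_force: 0.0
```

Emit:
{"fn": "apply_moves", "kwargs": {
  "series": "0.004 0 0.02 0 1;0.004 0 0.02 0 1;0 0 0.02 0 1;0 0 0 0 1;0 0 0 0 1"
}}

```text
time: 32.63
tool_pos: [582.5, -171.4, 58.8]
tcp_rot: [-180.0, -0.0, 84.0]
ft_force: [-0.4, 0.5, -1.3]
finger_gap: 0.1
grip_force: 0.0
```

Emit:
{"fn": "apply_moves", "kwargs": {
  "series": "0 0 0.008 0 1;0 0 0.008 0 1;0 0 0 0 1;0 0 0 0 1"
}}

```text
time: 32.97
tool_pos: [583.4, -171.8, 57.3]
tcp_rot: [179.9, 0.0, 84.0]
ft_force: [-9.6, 2.3, 19.9]
finger_gap: 0.0
grip_force: 9.7
```

```bash
python3 lid.py
```

```text
[ 583.37768086 -171.75950608   57.29652398] 50.52376114580893 [-9.6  2.3 19.9]
6 29 [54.4 56.2 59.3]
19 46 [54.2 56.9 58.2]
32 57 [55.1 56.8 58.6]
45 144 [ 55.2 115.5 179. ]
58 442 [ 56.2 141.9 176.8]
71 110 [ 54.6  57.4 185.5]
84 66 [54.3 56.4 57.8]
97 58 [54.7 56.5 58.7]
110 68 [55.6 57.2 59.5]
123 207 [36.2 47.9 59.3]
```

Emit:
{"fn": "apply_moves", "kwargs": {
  "series": "0 0 -0.08 0 1;0 0 -0.13 0 1;0 0 -0.13 0 1;0 0 -0.13 0 1;0 0 -0.12 0 -1"
}}

```text
time: 33.43
tool_pos: [582.8, -171.6, 234.2]
tcp_rot: [179.9, 0.0, 84.0]
ft_force: [0.1, -0.5, -0.4]
finger_gap: 10.8
grip_force: 0.0
```

Emit:
{"fn": "apply_moves", "kwargs": {
  "series": "0.12 -0.045 0 0 -1;0.125 -0.045 0 0 -1;0.125 -0.045 0 0 -1;0.125 -0.045 0 0 -1;0.125 -0.045 0 0 -1"
}}

```text
time: 33.85
tool_pos: [534.5, 22.0, 231.8]
tcp_rot: [180.0, -0.0, 83.9]
ft_force: [0.8, 0.2, -0.4]
finger_gap: 72.5
grip_force: 0.0
```

Emit:
{"fn": "apply_moves", "kwargs": {
  "series": "0.125 -0.045 0 0 -1;0.125 -0.045 0 0 -1;0.125 -0.045 0 0 -1;0.125 -0.045 0 0 -1;0.125 -0.045 0 0 -1"
}}

```text
time: 34.27
tool_pos: [487.0, 215.8, 231.9]
tcp_rot: [180.0, -0.0, 84.0]
ft_force: [1.2, 0.8, 0.1]
finger_gap: 85.3
grip_force: 0.0
```

Emit:
{"fn": "apply_moves", "kwargs": {
  "series": "0.12 -0.045 0 -0.05 -1;0 0 0 -0.021 -1;0 0 0 0 -1;0 0 0 0 -1;0 0 0 0 -1"
}}

```text
time: 34.68
tool_pos: [478.4, 250.4, 231.5]
tcp_rot: [180.0, 0.0, 92.0]
ft_force: [-0.0, 0.4, 0.2]
finger_gap: 85.4
grip_force: 0.0
```

```bash
cat > tr.py <<'E'
from h import *
import sys
# tray rectangles: dark-brown mask blobs, cast at plane z per seed world point
f,d,cast=wshot();h=cv2.cvtColor(f,cv2.COLOR_BGR2HSV)
s=sense();print(s["tool_pos"].round(1),s["tcp_rot"].round(1))
m=((h[...,2]<140)&(h[...,0]<16)&(h[...,1]>110)).astype(np.uint8)
m[335:]=0;m[285:,:235]=0;m[285:,400:]=0
m=cv2.morphologyEx(m,cv2.MORPH_CLOSE,np.ones((5,5)));m=cv2.morphologyEx(m,cv2.MORPH_OPEN,np.ones((9,9)))
for c in cv2.findContours(m,cv2.RETR_EXTERNAL,cv2.CHAIN_APPROX_NONE)[0]:
    if cv2.contourArea(c)>3000: print("px",cv2.boundingRect(c),"area",cv2.contourArea(c),"rect z32",prect(cast,c[:,0],32))
save(sys.argv[1],f)
E
python3 tr.py w9
```

```text
[478.5 250.2 231.6] [180.    0.   91.9]
px (415, 193, 69, 89) area 4819.5 rect z32 [612.4 219.   92.8  69.9  92.2]
px (280, 193, 79, 93) area 5263.0 rect z32 [480.4 212.3  93.6  78.   92. ]
```

```bash
python3 - <<'E'
from h import *
w,f=wpts()
for u,v in((240,60),(200,150),(320,150),(320,230),(450,150),(450,230),(320,60)): print((u,v),w[v,u].round(1),f[v,u])
for x0,x1 in((430,530),(560,680)):
    k=(w[...,2]>20)&(w[...,2]<40)&(w[...,0]>x0)&(w[...,0]<x1)&(w[...,1]>120)&(w[...,1]<400)
    k=cv2.morphologyEx(k.astype(np.uint8),cv2.MORPH_OPEN,np.ones((3,3)))>0
    q=w[k][:,:2].astype(np.float32);print(len(q),cv2.minAreaRect(q) if len(q) else 0)
k=(w[...,2]>20)&(w[...,2]<40)&(w[...,0]>380)&(w[...,0]<620)&(w[...,1]>400)&(w[...,1]<540)
k=cv2.morphologyEx(k.astype(np.uint8),cv2.MORPH_OPEN,np.ones((3,3)))>0
q=w[k][:,:2].astype(np.float32);print(len(q),cv2.minAreaRect(q) if len(q) else 0)
E
```

```text
(240, 60) [3.954e+02 3.886e+02 2.000e-01] [101 212 254]
(200, 150) [355.3 296.1   2.1] [ 96 204 254]
(320, 150) [478.5 298.8  26.5] [ 61  99 151]
(320, 230) [481.2 221.8  27.8] [16 29 50]
(450, 150) [604.7 306.5  26.7] [ 44  79 132]
(450, 230) [613.4 226.1  26.8] [24 41 69]
(320, 60) [475.7 388.5   1.9] [ 83 188 254]
14152 ((473.677490234375, 262.08941650390625), (66.36144256591797, 200.28131103515625), 2.537548780441284)
12389 ((612.249755859375, 268.6174621582031), (67.02973175048828, 200.2749481201172), 2.8223705291748047)
3251 ((500.16204833984375, 434.6708679199219), (201.1241912841797, 32.21550750732422), 4.462841510772705)
```

Depth is reliable: tray_c at (473.7,262.1), tray_a at (612.2,268.6). The offset is about (138.5, 6.5).

Emit:
{"fn": "apply_moves", "kwargs": {
  "series": "0.033 -0.01 0.1 -0.004 -1;0 0 0.13 0 -1;0 0 0.13 0 -1;0 0 0.13 0 -1;0 0 0.12 0 -1"
}}

```text
time: 35.2
tool_pos: [474.8, 259.8, 46.6]
tcp_rot: [-180.0, 0.0, 92.4]
ft_force: [0.2, 0.4, 0.2]
finger_gap: 85.6
grip_force: 0.0
```

Emit:
{"fn": "apply_moves", "kwargs": {
  "series": "0 0 0.08 0 -1;0 0 0.035 0 -1;0 0 0 0 -1;0 0 0 0 -1;0 0 0 0 -1"
}}

```text
time: 35.62
tool_pos: [476.7, 261.6, 16.4]
tcp_rot: [179.8, -0.1, 92.5]
ft_force: [1.0, -0.1, 0.2]
finger_gap: 85.5
grip_force: 0.0
```

```bash
python3 -c "
from h import *
go(475.2,260,7,92.4)"
```

```text
at [476.7 261.6  16.4] [ 1.798e+02 -7.000e-02  9.253e+01] twist first: 0.0012 then xyz: [-0.0051 -0.0054  0.0315]
```

Emit:
{"fn": "apply_moves", "kwargs": {
  "series": "0 0 0.028 0 -1;0 0 0 0 -1;0 0 0 0 -1"
}}

```text
time: 35.87
tool_pos: [475.0, 261.2, 6.1]
tcp_rot: [180.0, -0.0, 92.6]
ft_force: [-0.4, 0.6, -0.0]
finger_gap: 85.0
grip_force: 0.0
```

Emit:
{"fn": "apply_moves", "kwargs": {
  "series": "0 0 0 0 1;0 0 0 0 1;0 0 0 0 1;0 0 0 0 1;0 0 0 0 1",
  "squeeze": 45
}}

```text
time: 36.28
tool_pos: [475.2, 261.4, 6.4]
tcp_rot: [179.9, -0.0, 92.6]
ft_force: [-1.2, 0.1, 6.6]
finger_gap: 65.3
grip_force: 51.1
```

Emit:
{"fn": "apply_moves", "kwargs": {
  "series": "0 0 0 0 1;0 0 0 0 1"
}}

```text
time: 36.45
tool_pos: [475.2, 261.4, 6.3]
tcp_rot: [179.9, -0.0, 92.6]
ft_force: [-1.1, -0.2, 6.0]
finger_gap: 64.9
grip_force: 51.1
```

Emit:
{"fn": "apply_moves", "kwargs": {
  "series": "0 0 -0.02 0 1;0 0 -0.08 0 1;0 0 -0.12 0 1;0 0 -0.12 0 1;0 0.03 -0.03 -0.002 1"
}}

```text
time: 36.87
tool_pos: [485.4, 262.8, 122.7]
tcp_rot: [179.7, -0.1, 92.8]
ft_force: [1.8, 0.6, -1.2]
finger_gap: 64.7
grip_force: 51.3
```

Emit:
{"fn": "apply_moves", "kwargs": {
  "series": "0.01 0.1 0 0 1;0.01 0.12 0 0 1;0 0.12 0 0 1;0 0.08 0 0 1;0 0.012 0 0 1"
}}

```text
time: 37.28
tool_pos: [616.0, 273.1, 116.0]
tcp_rot: [179.9, 0.0, 92.7]
ft_force: [0.8, 0.3, -2.2]
finger_gap: 65.0
grip_force: 51.4
```

Emit:
{"fn": "apply_moves", "kwargs": {
  "series": "0 0 0.06 0 1;0 0 0.06 0 1;0 0 0 0 1;0 0 0 0 1;0 0 0 0 1"
}}

```text
time: 37.7
tool_pos: [612.6, 274.0, 81.2]
tcp_rot: [-180.0, 0.0, 92.8]
ft_force: [0.7, 0.4, -1.9]
finger_gap: 65.4
grip_force: 51.3
```

```bash
cat > chk.py <<'E'
from h import *
import sys
x,y,z,yaw,lo,hi=map(float,sys.argv[1:7])
go(x,y,z,yaw)
for n in("side","scene"):
    p=pts(snapshot(n))
    for a,b in((lo,hi),(sense()["tool_pos"][2]+15,sense()["tool_pos"][2]+32)):
        k=(p[...,2]>a)&(p[...,2]<b)&(abs(p[...,0]-612)<42)&(abs(p[...,1]-266)<115)
        q=p[k][:,:2].astype(np.float32)
        if len(q)>30: print(n,(a,b),len(q),"x pct at low-y end:",np.percentile(q[q[:,1]<215][:,0],[3,97]).round(1) if (q[:,1]<215).sum()>20 else None,"y",np.percentile(q[:,1],[2,98]).round(1))
E
python3 chk.py 613.9 267.9 32.3 92.8 18 34
```

```text
at [612.6 274.   81.2] [-179.99    0.     92.82] twist first: 0.0002 then xyz: [-0.0204  0.0034  0.1631]
side (18.0, 34.0) 831 x pct at low-y end: [584.1 648.7] y [166.  361.8]
side (np.float64(97.06149555906227), np.float64(114.06149555906227)) 619 x pct at low-y end: [583.4 648.4] y [173.  357.4]
scene (18.0, 34.0) 987 x pct at low-y end: [582.6 647.2] y [168.8 362.9]
scene (np.float64(97.41017326310427), np.float64(114.41017326310427)) 994 x pct at low-y end: [581.6 646.9] y [175.4 370.6]
```

Emit:
{"fn": "apply_moves", "kwargs": {
  "series": "-0.021 0.003 0 0 1;0 0 0.06 0 1;0 0 0.05 0 1;0 0 0 0 1;0 0 0 0 1"
}}

```text
time: 38.22
tool_pos: [612.6, 266.9, 45.9]
tcp_rot: [-179.8, 0.1, 92.8]
ft_force: [0.1, 0.3, -1.5]
finger_gap: 64.9
grip_force: 51.3
```

Emit:
{"fn": "apply_moves", "kwargs": {
  "series": "0 0 0.02 0 1;0 0 0.01 0 1;0 0 0 0 1;0 0 0 0 1;0 0 0 0 1"
}}

```text
time: 38.63
tool_pos: [614.3, 267.8, 39.0]
tcp_rot: [180.0, -0.0, 92.8]
ft_force: [0.7, 0.4, -1.8]
finger_gap: 65.3
grip_force: 51.4
```

Emit:
{"fn": "apply_moves", "kwargs": {
  "series": "0 0 0.01 0 1;0 0 0 0 1;0 0 0 0 1;0 0 0 0 1"
}}

```text
time: 38.97
tool_pos: [614.1, 267.6, 35.6]
tcp_rot: [-180.0, 0.0, 92.8]
ft_force: [0.2, 0.2, -2.0]
finger_gap: 65.4
grip_force: 51.4
```

Emit:
{"fn": "apply_moves", "kwargs": {
  "series": "0 0 0.007 0 1;0 0 0 0 1;0 0 0.004 0 1;0 0 0 0 1;0 0 0 0 1"
}}

```text
time: 39.38
tool_pos: [614.2, 267.6, 32.4]
tcp_rot: [180.0, -0.0, 92.8]
ft_force: [-0.8, -0.5, -0.5]
finger_gap: 65.1
grip_force: 51.5
```

Emit:
{"fn": "apply_moves", "kwargs": {
  "series": "0 0 0.004 0 1;0 0 0 0 1;0 0 0 0 1"
}}

```text
time: 39.63
tool_pos: [614.2, 267.7, 32.4]
tcp_rot: [180.0, -0.0, 92.8]
ft_force: [-4.9, -2.6, 6.6]
finger_gap: 64.8
grip_force: 52.5
```

Emit:
{"fn": "apply_moves", "kwargs": {
  "series": "0 0 -0.004 0 -0.5;0 0 0 0 -1;0 0 0 0 -1;0 0 0 0 -1;0 0 -0.06 0 -1"
}}

```text
time: 40.05
tool_pos: [611.3, 266.6, 46.1]
tcp_rot: [-179.6, 0.1, 92.8]
ft_force: [-0.2, 0.6, -1.0]
finger_gap: 85.4
grip_force: 0.0
```

Emit:
{"fn": "apply_moves", "kwargs": {
  "series": "0 0 -0.12 0 -1;0 0 -0.13 0 -1;0 0 -0.13 0 -1;0 0 -0.13 0 -1;0 0 -0.06 0 -1"
}}

```text
time: 40.47
tool_pos: [616.2, 268.4, 228.5]
tcp_rot: [179.5, -0.1, 92.8]
ft_force: [1.1, 0.6, 0.6]
finger_gap: 84.9
grip_force: 0.0
```

Emit:
{"fn": "apply_moves", "kwargs": {
  "series": "0.124 -0.07 0 0 -1;0.125 -0.07 0 0 -1;0.125 -0.07 0 0 -1;0.125 -0.07 0 0 -1;0.125 -0.07 0 0 -1"
}}

```text
time: 40.88
tool_pos: [502.3, 445.5, 221.5]
tcp_rot: [180.0, -0.0, 92.8]
ft_force: [1.3, -0.2, -0.2]
finger_gap: 85.5
grip_force: 0.0
```

Emit:
{"fn": "apply_moves", "kwargs": {
  "series": "0 0 0 -0.06 -1;0 0 0 -0.06 -1;0 0 0 -0.06 -1;0 0 0 -0.06 -1;0 0 0 -0.06 -1"
}}

```text
time: 41.3
tool_pos: [503.2, 444.3, 221.2]
tcp_rot: [-180.0, 0.0, 127.6]
ft_force: [-0.6, 0.1, -0.3]
finger_gap: 85.4
grip_force: 0.0
```

Emit:
{"fn": "apply_moves", "kwargs": {
  "series": "0 0 0 -0.06 -1;0 0 0 -0.06 -1;0 0 0 -0.06 -1;0 0 0 -0.06 -1;0 0 0 -0.06 -1"
}}

```text
time: 41.72
tool_pos: [503.4, 444.1, 221.2]
tcp_rot: [-180.0, -0.0, 161.9]
ft_force: [-0.8, 0.3, -0.3]
finger_gap: 85.2
grip_force: 0.0
```

Emit:
{"fn": "apply_moves", "kwargs": {
  "series": "0 0 0 -0.06 -1;0 0 0 -0.06 -1;0 0 0 -0.06 -1;0 0 0 0 -1;0 0 0 0 -1"
}}

```text
time: 42.13
tool_pos: [503.4, 444.1, 221.3]
tcp_rot: [-180.0, 0.0, -178.0]
ft_force: [0.4, -0.1, -0.9]
finger_gap: 85.3
grip_force: 0.0
```

```bash
cat > we.py <<'E'
from h import *
import sys
s=sense();print(s["tool_pos"].round(1),s["tcp_rot"].round(1),s["joint_pos"].round(0))
w,f=wpts();h=cv2.cvtColor(f,cv2.COLOR_BGR2HSV)
x0,x1,y0,y1,z0,z1=map(float,sys.argv[1:7])
k=(w[...,2]>z0)&(w[...,2]<z1)&(w[...,0]>x0)&(w[...,0]<x1)&(w[...,1]>y0)&(w[...,1]<y1)&((h[...,0]<25)|(h[...,2]<60))
k=cv2.morphologyEx(k.astype(np.uint8),cv2.MORPH_OPEN,np.ones((3,3)))
n,l,st,c=cv2.connectedComponentsWithStats(k)
for i in range(1,n):
    if st[i,4]>400:
        q=w[l==i].astype(np.float32);print(st[i],cv2.minAreaRect(q[:,:2]),"z",np.median(q[:,2]).round(1))
E
python3 we.py 360 640 380 560 20 40
```

```text
[503.4 444.1 221.3] [-180.    0. -178.] [ 37.  19.  73.  -0.  88. -55.]Traceback (most recent call last):
  File "we.py", line 11, in <module>
    q=w[l==i].astype(np.float32);print(st[i],cv2.minAreaRect(q[:,:2]),"z",np.median(q[:,2]).round(1))
                                             ~~~~~~~~~~~~~~~^^^^^^^^^
cv2.error: OpenCV(4.12.0) /io/opencv/modules/imgproc/src/convhull.cpp:143: error: (-215:Assertion failed) total >= 0 && (depth == CV_32F || depth == CV_32S) in function 'convexHull'
```

```bash
sed -i 's/cv2.minAreaRect(q\[:,:2\])/cv2.minAreaRect(np.ascontiguousarray(q[:,:2]))/' we.py; python3 we.py 360 640 380 560 20 40
```

```text
[503.4 444.1 221.3] [-180.    -0.  -178.1] [ 37.  19.  73.  -0.  88. -55.]
[  297    91    95   215 14597] ((500.162353515625, 466.42431640625), (66.9837875366211, 200.1722869873047), 85.78553771972656) z 27.1
```

Emit:
{"fn": "apply_moves", "kwargs": {
  "series": "0 0 0 0.053 -1;0.016 0.075 0 0 -1;0 0 0.12 0 -1;0 0 0.13 0 -1;0 0 0.13 0 -1"
}}

```text
time: 42.65
tool_pos: [500.7, 467.9, 107.5]
tcp_rot: [179.9, 0.1, 176.0]
ft_force: [0.7, 0.4, -0.3]
finger_gap: 85.5
grip_force: 0.0
```

Emit:
{"fn": "apply_moves", "kwargs": {
  "series": "0 0 0.13 0 -1;0 0 0.1 0 -1;0 0 0.06 0 -1;0 0 0 0 -1;0 0 0 0 -1"
}}

```text
time: 43.07
tool_pos: [499.2, 466.2, 19.1]
tcp_rot: [-179.9, -0.1, 176.0]
ft_force: [0.3, 1.1, 0.8]
finger_gap: 85.7
grip_force: 0.0
```

Emit:
{"fn": "apply_moves", "kwargs": {
  "series": "0 0 0 0 -1;0 0 0 0 -1;0 0 0.01 0 -1;0 0 0 0 -1;0 0 0 0 -1"
}}

```text
time: 43.48
tool_pos: [500.5, 467.2, 18.2]
tcp_rot: [180.0, 0.0, 176.1]
ft_force: [0.5, 0.4, -0.8]
finger_gap: 85.3
grip_force: 0.0
```

```bash
python3 -c "
from h import *
go(500.2,466.9,6.5,175.8)"
```

```text
at [500.5 467.2  18.2] [1.7995e+02 5.0000e-02 1.7611e+02] twist first: 0.0027 then xyz: [ 0.0009 -0.001   0.039 ]
```

Emit:
{"fn": "apply_moves", "kwargs": {
  "series": "0 0 0.036 0 -1;0 0 0 0 -1;0 0 0 0 -1;0 0 0 0 -1"
}}

```text
time: 43.82
tool_pos: [499.7, 466.5, 5.9]
tcp_rot: [-180.0, -0.1, 176.1]
ft_force: [0.5, 0.9, -1.2]
finger_gap: 85.2
grip_force: 0.0
```

Emit:
{"fn": "apply_moves", "kwargs": {
  "series": "0 0 0 0 1;0 0 0 0 1;0 0 0 0 1;0 0 0 0 1;0 0 0 0 1",
  "squeeze": 45
}}

```text
time: 44.23
tool_pos: [500.5, 467.2, 7.1]
tcp_rot: [180.0, 0.0, 176.1]
ft_force: [0.1, 0.3, 3.1]
finger_gap: 65.3
grip_force: 52.0
```

Emit:
{"fn": "apply_moves", "kwargs": {
  "series": "0 0 0 0 1;0 0 0 0 1;0 0 0 0 1"
}}

```text
time: 44.48
tool_pos: [500.5, 467.2, 7.1]
tcp_rot: [180.0, 0.0, 176.1]
ft_force: [-0.1, 0.9, 3.8]
finger_gap: 65.3
grip_force: 52.2
```

Emit:
{"fn": "apply_moves", "kwargs": {
  "series": "0 0 -0.02 0 1;0 0 -0.08 0 1;0 0 -0.12 0 1;0 0 -0.12 0 1;0 0 -0.12 0 1"
}}

```text
time: 44.9
tool_pos: [499.1, 466.0, 144.7]
tcp_rot: [-179.9, -0.1, 176.1]
ft_force: [0.7, 0.2, -1.3]
finger_gap: 65.0
grip_force: 51.5
```

Emit:
{"fn": "apply_moves", "kwargs": {
  "series": "0 0 -0.04 0.04 1;0 0 0 0.06 1;0 0 0 0.06 1;0 0 0 0.06 1;0 0 0 0.06 1"
}}

```text
time: 45.32
tool_pos: [499.5, 466.3, 155.8]
tcp_rot: [-179.9, -0.0, 143.7]
ft_force: [-0.7, 0.1, -1.8]
finger_gap: 64.8
grip_force: 51.5
```

Emit:
{"fn": "apply_moves", "kwargs": {
  "series": "0 0 0 0.06 1;0 0 0 0.06 1;0 0 0 0.06 1;0 0 0 0.06 1;0 0 0 0.06 1"
}}

```text
time: 45.73
tool_pos: [499.5, 466.3, 155.6]
tcp_rot: [-179.9, 0.0, 109.3]
ft_force: [-0.4, -0.1, -2.6]
finger_gap: 65.1
grip_force: 51.5
```

Emit:
{"fn": "apply_moves", "kwargs": {
  "series": "0 0 0 0.06 1;0 0 0 0.06 1;0 0 0 0.027 1;0 0 0 0 1;0 0 0 0 1"
}}

```text
time: 46.15
tool_pos: [499.7, 466.5, 155.8]
tcp_rot: [-179.9, 0.1, 92.9]
ft_force: [-0.5, 0.9, -2.3]
finger_gap: 65.2
grip_force: 51.5
```

Emit:
{"fn": "apply_moves", "kwargs": {
  "series": "-0.1 0.05 0 0 1;-0.12 0.06 0 0 1;-0.12 0.06 0 0 1;-0.12 0.06 0 0 1;-0.12 0.06 0 0 1"
}}

```text
time: 46.57
tool_pos: [595.8, 295.7, 156.4]
tcp_rot: [-180.0, 0.0, 93.0]
ft_force: [2.0, 0.7, -1.8]
finger_gap: 64.9
grip_force: 51.6
```

Emit:
{"fn": "apply_moves", "kwargs": {
  "series": "-0.1 0.055 0 0 1;0 0 0 0 1;0 0 0.1 0 1;0 0 0 0 1;0 0 0 0 1"
}}

```text
time: 46.98
tool_pos: [611.3, 267.5, 123.9]
tcp_rot: [-179.7, 0.1, 92.9]
ft_force: [-0.1, 0.7, -1.1]
finger_gap: 65.1
grip_force: 51.5
```

```bash
python3 chk.py 614.2 268 59.1 92.8 44 60
```

```text
at [611.3 267.5 123.9] [-1.7966e+02  9.0000e-02  9.2880e+01] twist first: 0.0007 then xyz: [0.0011 0.0099 0.2159]
side (44.0, 60.0) 816 x pct at low-y end: [584.7 649.5] y [165.8 360.1]
side (np.float64(140.65607317703325), np.float64(157.65607317703325)) 533 x pct at low-y end: [581.6 647. ] y [164.3 350.4]
scene (44.0, 60.0) 1219 x pct at low-y end: [582.4 647.7] y [169.3 363.2]
scene (np.float64(141.94347409188475), np.float64(158.94347409188475)) 961 x pct at low-y end: [580.5 646.6] y [167.1 361.4]
```

Emit:
{"fn": "apply_moves", "kwargs": {
  "series": "0.003 0 0.06 0 1;0 0 0.06 0 1;0 0 0.03 0 1;0 0 0 0 1;0 0 0 0 1"
}}

```text
time: 47.5
tool_pos: [613.2, 269.4, 81.9]
tcp_rot: [-180.0, 0.0, 92.9]
ft_force: [0.0, 0.4, -0.9]
finger_gap: 65.0
grip_force: 51.5
```

Emit:
{"fn": "apply_moves", "kwargs": {
  "series": "0 0 0 0 1;0 0 0 0 1;0 0 0 0 1"
}}

```text
time: 47.75
tool_pos: [614.3, 269.4, 83.1]
tcp_rot: [179.9, -0.0, 92.8]
ft_force: [0.7, 0.2, -2.5]
finger_gap: 64.9
grip_force: 51.5
```

```bash
python3 chk.py 614.2 268 59.1 92.8 44 60
```

```text
at [614.3 269.4  83.1] [ 1.7988e+02 -3.0000e-02  9.2810e+01] twist first: 0.0001 then xyz: [-0.0046 -0.0006  0.08  ]
side (44.0, 60.0) 642 x pct at low-y end: [584.9 648.9] y [165.8 357.5]
side (np.float64(97.79998730122341), np.float64(114.79998730122341)) 655 x pct at low-y end: [584.4 649.7] y [164.7 348.5]
scene (44.0, 60.0) 680 x pct at low-y end: [582.3 645.7] y [168.5 362.2]
scene (np.float64(97.51763094941658), np.float64(114.51763094941658)) 992 x pct at low-y end: [582.1 647.4] y [167.9 362.7]
```

Emit:
{"fn": "apply_moves", "kwargs": {
  "series": "0 0 0.03 0 1;0 0 0.025 0 1;0 0 0 0 1;0 0 0 0 1;0 0 0 0 1"
}}

```text
time: 48.27
tool_pos: [613.1, 269.0, 64.5]
tcp_rot: [-180.0, 0.0, 92.8]
ft_force: [-0.1, 0.6, -3.2]
finger_gap: 64.9
grip_force: 51.5
```

Emit:
{"fn": "apply_moves", "kwargs": {
  "series": "0 0 0.01 0 1;0 0 0 0 1;0 0 0 0 1;0 0 0 0 1"
}}

```text
time: 48.6
tool_pos: [613.5, 269.1, 62.2]
tcp_rot: [180.0, -0.0, 92.8]
ft_force: [-0.3, -0.7, -2.0]
finger_gap: 65.1
grip_force: 51.5
```

Emit:
{"fn": "apply_moves", "kwargs": {
  "series": "0 0 0.007 0 1;0 0 0 0 1;0 0 0 0 1;0 0 0 0 1"
}}

```text
time: 48.93
tool_pos: [613.4, 269.1, 59.9]
tcp_rot: [-180.0, -0.0, 92.8]
ft_force: [0.9, -0.3, -2.3]
finger_gap: 65.0
grip_force: 51.5
```

Emit:
{"fn": "apply_moves", "kwargs": {
  "series": "0 0 0.004 0 1;0 0 0 0 1;0 0 0 0 1;0 0 0 0 1"
}}

```text
time: 49.27
tool_pos: [613.7, 269.2, 59.1]
tcp_rot: [180.0, -0.0, 92.8]
ft_force: [0.2, -0.0, -0.9]
finger_gap: 65.0
grip_force: 51.8
```

Emit:
{"fn": "apply_moves", "kwargs": {
  "series": "0 0 0.003 0 1;0 0 0 0 1;0 0 0 0 1"
}}

```text
time: 49.52
tool_pos: [613.7, 269.2, 59.0]
tcp_rot: [180.0, -0.0, 92.8]
ft_force: [-2.4, -0.5, 5.7]
finger_gap: 65.2
grip_force: 52.5
```

Emit:
{"fn": "apply_moves", "kwargs": {
  "series": "0 0 0 0 -0.5;0 0 0 0 -1;0 0 0 0 -1;0 0 0 0 -1;0 0 -0.06 0 -1"
}}

```text
time: 49.93
tool_pos: [610.6, 268.1, 71.3]
tcp_rot: [-179.6, 0.1, 92.8]
ft_force: [-0.1, -0.5, -0.3]
finger_gap: 85.3
grip_force: 0.0
```

Emit:
{"fn": "apply_moves", "kwargs": {
  "series": "0 0 -0.12 0 -1;0 0 -0.13 0 -1;0 0 -0.13 0 -1;-0.1 -0.1 -0.1 0 -1;-0.1 -0.1 0 0 -1"
}}

```text
time: 50.35
tool_pos: [566.3, 214.8, 221.3]
tcp_rot: [179.3, -0.2, 92.9]
ft_force: [0.8, -0.6, 0.9]
finger_gap: 85.5
grip_force: 0.0
```

Emit:
{"fn": "apply_moves", "kwargs": {
  "series": "-0.1 -0.1 -0.1 0 -1;-0.1 -0.1 -0.1 0 -1;-0.1 -0.1 -0.1 0 -1;0 0 0 0 -1;0 0 0 0 -1"
}}

```text
time: 50.77
tool_pos: [494.7, 136.6, 288.8]
tcp_rot: [179.7, -0.0, 92.7]
ft_force: [-0.1, 1.0, -0.1]
finger_gap: 85.2
grip_force: 0.0
```

```bash
python3 lid.py; python3 - <<'E'
from h import *
s=snapshot("side");p=pts(s);a=s["frame"][180:380,220:480];b=snapshot("scene")["frame"][150:380,250:520]
save("fin",np.hstack([cv2.resize(a,(400,308)),cv2.resize(b,(400,341))[:308]]))
k=(p[...,2]>66)&(p[...,2]<92)&(abs(p[...,0]-612)<60)&(abs(p[...,1]-266)<130);q=np.ascontiguousarray(p[k][:,:2].astype(np.float32));print(cv2.minAreaRect(q),np.percentile(p[k][:,2],[50,97]))
E
```

```text
[494.67563321 136.63916077 288.83898051] -246.90934905271916 [-0.1  1.  -0.1]
6 48 [54.7 56.  58.3]
19 50 [55.1 56.5 57.9]
32 69 [54.7 56.5 58.6]
45 58 [54.8 56.5 58.3]
58 65 [54.2 56.5 58. ]
71 69 [55.  56.7 58.9]
84 63 [54.6 56.4 58.2]
97 70 [54.9 56.8 58.6]
110 71 [55.6 57.7 59.5]
123 199 [36.6 48.1 59.2]
((614.41943359375, 263.7749328613281), (70.6813735961914, 208.37591552734375), 2.758918046951294) [77.15196481 83.56561896]
```

View pics/fin.png

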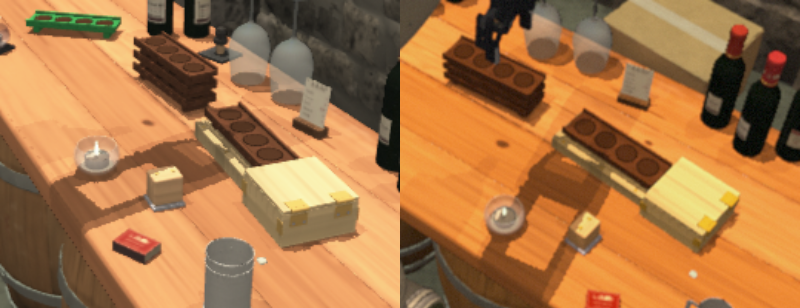

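The final picture shows the neat 3-tray stack at (175,75), the scraped tray on the ledge at (250,135), the lid shut flat at (300,190), and the scraper upright at (165,187).

```bash
python3 -c "
from h import *
print(hand_in())"
```

```text
the job is handed in; nothing more can be done
None
```

The job is done and handed in: all three chips are in the box, the lid is shut flat, the scraped tray is on the ledge, the scraper stands upright on the bar, and both clean trays are restacked on the bottom tray, at about 51 s on the robot's clock.

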